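Load the die holder with the unknown-handed knob

TASK

The knob on the die holder draws back its sliding cover, but nobody remembers whether the drive is left- or right-handed: try the knob, feel which way gives, and turn it that way until the cover is fully back and both bores are open. Put the thick die into the wide bore and the thin die into the narrow bore, each all the way down. Then turn the knob back until the cover is fully closed over the dies, let go, and leave the graver, the jar and the bench block where they are.

Things in the scene. Friction and masses are not known exactly. Their poses are not given: they have to be found in the camera images.
- holder: Fixed aluminium die holder, a block 112 (x) x 211 (y) x 40 mm high (x from -58 to +54, y from -122 to +89 mm of its origin, which lies on the bench); its front (-x) faces the robot. The knob stands at (+8, -68), the two bores at x = -22 mm under the flat brass cover, which slides along the holder's x. Does not move on the bench.
- knob_grip (a point): On the knob's axis, 72 mm above the bench. Round black knob, straight-sided grip 40 mm wide, free from 54 to 86 mm above the bench over a 54 mm disc, turning about a vertical axis; pinch it from above across its width, any way round (fingers slip if it is turned hard against its stop). White line on its top, from middle to -x edge, along the holder's -x when the cover is closed.
- knob (a joint): Knob angle, rad, counter-clockwise from above positive, near 0 (within 0.06) when the cover is closed. From there it turns about 1.3 rad ONE way only; the other way it meets a stop after about 0.05 rad, which gives by 0.02 rad per N m when pressed. Which way is different every time and cannot be seen. Friction 0.08 N m, stays where it is left.
- cover (a joint): How far the cover has slid back towards the holder's +x: 0 = closed over both bores, about 38 mm = fully back (reading in m). Driven only by the knob through a hidden crank: 0.052 x (1 - cos(knob angle)), so slow at first; 0.033 m at 1.2 rad, end stop near 0.039 m at 1.32 rad. It cannot be pushed open. Plate 38 x 108 x 4 mm, underside 1 mm above the block; along its +x edge a 4 mm wide lip, top 9 mm above the block.
- wide_bore (a point): Centre of the wide bore's mouth, in the block's top face (40 mm above the bench). Bore 28 mm wide, 32 mm deep, upright.
- narrow_bore (a point): Centre of the narrow bore's mouth, in the block's top face (40 mm above the bench), 55 mm from the wide one, between it and the knob. Bore 20 mm wide, 32 mm deep, upright.
- thick_die_mid (a point): Middle (15 mm above its foot) of the thick die: plain steel cylinder 24 mm in diameter, 30 mm high, ends alike with 2 mm chamfers, about 105 g; stands upright on the bench. It lies 2 mm below the block's top when fully down in its bore.
- thin_die_mid (a point): Middle (15 mm above its foot) of the thin die: plain steel cylinder 16 mm in diameter, 30 mm high, ends alike with 2 mm chamfers, about 47 g; stands upright on the bench. It lies 2 mm below the block's top when fully down in its bore.
- graver: Bystander: a graver with a wooden mushroom handle and steel shaft, 107 mm long, lying on the bench.
- jar: Bystander: an amber glass jar 52 mm wide, 60 mm high, with a black cap.
- bench_block: Bystander: a dark steel bench block 65 x 65 x 20 mm lying flat.
Things that resemble listed ones, but are neither listed nor needed, are in the scene too. What is shaped like the part that bears thick_die_mid but purple is not meant.

How it is judged:
On the way, in this order (a step that is already met when the one before it is completed fails the run):
1. the cover is turned fully back (value of joint cover above 0.033 m), for 0.2 s.
2. both dies are fully down in their own bores while the cover is back (value of joint cover above 0.028 m and horizontal distance between thick_die_mid and wide_bore below 0.005 m and z of thick_die_mid in the frame of wide_bore below -0.0135 m and horizontal distance between thin_die_mid and narrow_bore below 0.005 m and z of thin_die_mid in the frame of narrow_bore below -0.0135 m), for 0.2 s.
At the end, for the whole second after the job is handed in: The thick die is at rest fully down in the wide bore and the thin die fully down in the narrow bore (middle within 5 mm of the bore's axis and at least 13.5 mm below the mouth), and the cover is closed over them to within 4 mm (value of joint cover below 0.004 m and horizontal distance between thick_die_mid and wide_bore below 0.005 m and z of thick_die_mid in the frame of wide_bore below -0.0135 m and horizontal distance between thin_die_mid and narrow_bore below 0.005 m and z of thin_die_mid in the frame of narrow_bore below -0.0135 m and linear speed of each of thick_die, thin_die below 0.02 m/s); the robot touches nothing.
It fails at once if the graver is shifted by more than 30 mm (distance of graver from where it was at the start of the episode above 0.03 m).
It fails at once if the jar is shifted by more than 30 mm (distance of jar from where it was at the start of the episode above 0.03 m).
It fails at once if the bench block is shifted by more than 30 mm (distance of bench_block from where it was at the start of the episode above 0.03 m).
It also fails if it takes over 72 s, if anything falls off the work surface, if the arm or the gripper's body presses on something with over 40 N, if the wrist force passes 120 N, or if a joint passes its speed limit or range.

ROBOT

A 7-joint arm with a two-finger parallel gripper is mounted at the origin on the work surface. World frame = base frame: x ahead of the robot, y to its left, z up, the work surface at z = 0. Lengths are in m, angles in rad, forces in N, time in s.
With the tool pointing down it reaches from about 0.4 to 0.875 m from the base axis. Payload 6.5 kg.
Tool frame: the origin (TCP) lies on the centre line of the jaws, within the pads' length; the fingertips stand 17 mm ahead of it and the grasp point (between the pads) lies 2 mm behind it; z points along the fingers, y is the direction in which the jaws open and shut (so a half turn about z gives the same grasp; the last joint's range is limited). The gripper opens to 85 mm and grips with 20 to 120 N. Pads are 22 mm wide; open, the fingers measure 114 mm over their backs; the gripper's body (76 mm by 85 mm) begins 54 mm behind the grasp point. The pads swing forward as they close: fully open they stand 13 mm farther back than shut.
Start: joints at [1.161, 0.536, -0.004, 1.538, 0.003, 1.067, -0.071], TCP at [0.219, -0.612, 0.248] pointing down, gripper open.
Joint ranges: [-2.7, 2.7], [-0.37, 2.16], [-1.27, 1.26], [0.24, 2.4], [-1.31, 4.45], [0.19, 1.91], [-2.76, 2.76]. Speed limits (rad/s): [2.39, 2.39, 3.14, 3.14, 3.14, 3.14, 3.14].

INTERFACE

Orientations are given as a unit quaternion [x, y, z, w].
In Python, from rig import ctrl gives the robot as it stands.
- The arm moves only by the tool step_arm, never from a script. Its arguments are lists of equal length, an entry for each row: "translation": the shift along the tool's x, y, z in mm, a list of three; "roll": the turn about the tool's z in degrees; "fingers": the closure, from 0 (fully open) to 1 (shut). A call has exactly 10 rows; each row shifts and turns the pose as measured when the row begins, along the tool's axes as they then stand; what a row does not reach is not made up. A row lasts 1/10 s, in which the tool goes at most 50 mm and 8.59 degrees, less where a joint would pass 70% of its speed; a pose out of reach is approached as far as the arm can. A call is refused whole if a number of a shift passes 50 or a number of a turn 8.59, either way. A call with a gripper value outside its range is refused whole. The fingers move at their own pace and stop on an object; "force" is the grip in N (left out, the last holds). Time passes only in rows, so rows that do not move let the fingers close, or fill a call up. It gives the time, the measured TCP pose, the force and the opening at its end, in the units of the state.
- ctrl.state(): the state, without advancing time (a new reading comes with each control period).
- ctrl.get_image(name): name is "scene" or "top" or "wrist"; returns (picture, depth): 480x640x3 uint8, red, green, blue; 480x640 float32, m along the optical axis (not along the pixel's ray), 0 where there is no reading.
- ctrl.camera_info(name): a dict with "vertical_fov" (degrees; the focal length in pixels is half the picture's height over the tangent of half this angle, whatever the lens; pixels are square), "cx", "cy" (the principal point, pixels), "D" ([k1, k2, p1, p2, k3] as OpenCV has them; the pictures are not rectified), "position" and "rotation" of the camera in the world. Camera axes: x right, y down, z forward; pixel columns grow to the right and rows downward; lengths in m; the calibration is good to about 2 mm. A picture is of the moment at which its call begins: read the wrist's pose just before it. camera_info takes no time and is no camera call; for the wrist camera it gives the pose at the moment of the call.
- ctrl.close_job(): hands the job in, once; it reports no verdict.
The state is a dict: "time_s": time; "joint_positions": joint angles; "dq": joint speeds; "joint_efforts": joint torques, N m; "position": TCP position; "ee_rot": TCP orientation; "force": force on the tool from outside, world axes, zero at the start; "wrist_torque": the same for the moment, N m; "finger_gap": opening from 0.0 (shut) to 1.0 (fully open).
Only numpy, scipy, OpenCV 4.12 (cv2) and the standard library are available. Lean on these libraries where they do the work, as an engineer would, in place of code of your own. Each camera call takes 0.05 s, during which the arm holds its last target.

## Working session

There is one attempt and no reset: what is moved stays moved. The work goes in short steps, Python scripts to look and compute and a tool call to move; the robot and the scene stay as the last step left them, time stands still between calls to the robot, and variables do not carry over. Pictures are saved under pics/ and viewed, and the job is handed in when it is done.

Besides the shell and the picture viewer there is one more tool, called after ">>>" by a JSON object that holds its "fn" and its "kwargs". step_arm: Moves the arm, as the interface text tells. Its arguments: {"type":"object","properties":{"translation":{"type":"array","items":{"type":"array","items":{"type":"number"}}},"roll":{"type":"array","items":{"type":"number"}},"fingers":{"type":"array","items":{"type":"number"}},"force":{"type":"number"}},"required":["translation","roll","fingers"]}

```bash
ls; mkdir -p pics; cat > h.py <<'E'
import numpy as np, cv2
from rig import ctrl
from scipy.spatial.transform import Rotation as R
def info(n):
    c=ctrl.camera_info(n); f=240/np.tan(np.radians(c['vertical_fov'])/2)
    K=np.array([[f,0,c['cx']],[0,f,c['cy']],[0,0,1]]); 
    r=np.array(c['rotation'],float)
    if r.shape!=(3,3): r=R.from_quat(r.ravel()).as_matrix()
    return K,np.array(c['D'],float),np.array(c['position'],float),r
def snap(n,tag):
    i=info(n); im,d=ctrl.get_image(n)
    cv2.imwrite(f'pics/{tag}.png',im[:,:,::-1]); np.savez(f'pics/{tag}.npz',im=im,d=d,K=i[0],D=i[1],p=i[2],r=i[3])
def load(tag):
    z=np.load(f'pics/{tag}.npz'); return z
def ray(z,uv):
    q=cv2.undistortPoints(np.array([[uv]],float),z['K'],z['D'])[0,0]
    return z['r']@np.array([q[0],q[1],1.])
def pt(z,uv):  # by depth
    u,v=map(int,map(round,uv)); d=z['d'][max(v-1,0):v+2,max(u-1,0):u+2]; d=d[d>0]
    return z['p']+ray(z,uv)*np.median(d) if len(d) else None
def onz(z,uv,h):
    w=ray(z,uv); return z['p']+w*(h-z['p'][2])/w[2]
def proj(z,P):
    rv=cv2.Rodrigues(z['r'].T)[0]; return cv2.projectPoints(np.array(P,float).reshape(-1,3),rv,-z['r'].T@z['p'],z['K'],z['D'])[0][:,0]
def crop(tag,x0,y0,x1,y1,s,out):
    im=load(tag)['im'][y0:y1,x0:x1,::-1]; cv2.imwrite(f'pics/{out}.png',cv2.resize(im,None,fx=s,fy=s,interpolation=cv2.INTER_CUBIC))
E
python3 - <<'E'
from h import *
s=ctrl.state();print(s)
snap('top','top0');snap('scene','scene0')
for n in('top','scene','wrist'):print(ctrl.camera_info(n))
E
```

```text
pics
{'time_s': 0.0, 'joint_positions': array([ 1.16082112,  0.53715638, -0.00444971,  1.5388895 ,  0.0025694 ,
        1.06731228, -0.07120952]), 'dq': array([ 0.00065388, -0.00022811,  0.00042824,  0.00148024, -0.00083305,
        0.00069463, -0.00034705]), 'joint_efforts': array([-8.21081630e-04, -5.83415723e+01,  1.04840342e+00, -2.59104663e+01,
        1.23656305e-02,  9.59400058e-03,  2.49466649e-05]), 'position': array([ 0.21886887, -0.61138807,  0.24741292]), 'ee_rot': array([ 9.85258389e-01,  1.71070551e-01, -1.97973556e-04, -8.57412530e-04]), 'force': array([-0.16240344,  0.30376941,  0.56601756]), 'wrist_torque': array([ 0.00307472, -0.03869672, -0.00361791]), 'finger_gap': 0.9990631961559064}
{'vertical_fov': 50.14058926032484, 'cx': 321.2465246814608, 'cy': 236.96899051128722, 'D': array([0.01275941, 0.        , 0.        , 0.        , 0.        ]), 'position': array([0.40050625, 0.10906892, 1.1824866 ]), 'rotation': array([-0.69989936,  0.70803843, -0.07639438,  0.05464769])}
{'vertical_fov': 47.47207673788388, 'cx': 318.53989336812236, 'cy': 235.51280342381858, 'D': array([-0.07045085,  0.        ,  0.        ,  0.        ,  0.        ]), 'position': array([ 1.03619615, -0.6658009 ,  0.6385262 ]), 'rotation': array([ 0.84449215,  0.23205759, -0.12939354, -0.4650157 ])}
{'vertical_fov': 59.293294420953664, 'cx': 314.044871415314, 'cy': 245.0908219140355, 'D': array([0.03001298, 0.        , 0.        , 0.        , 0.        ]), 'position': array([ 0.3000966 , -0.58430076,  0.37326705]), 'rotation': array([ 0.8066489 , -0.56701932, -0.09633564,  0.13611058])}
```

View pics/top0.png

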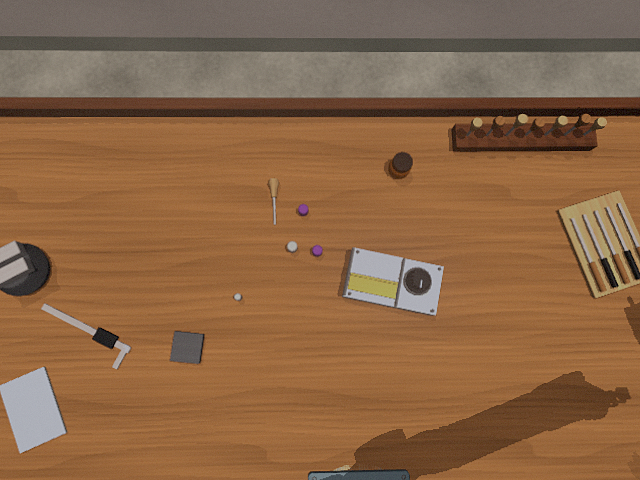

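View pics/scene0.png

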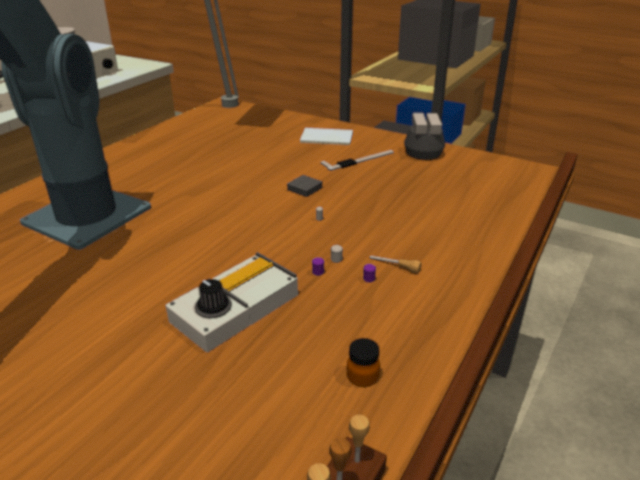

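The top view has +x up and +y left. The grey cylinder at (292,246) is the likely thick die and the smaller grey one at (238,297) the likely thin die. The purple ones at (303,210) and (317,251) are decoys. The holder is near (394,282) with its knob at (418,282).

```bash
python3 - <<'E'
from h import *
crop('top0',220,190,460,330,3.3,'c0')
z=load('top0')
for n,uv in dict(thick=(292,246),thin=(238,297),pur=(317,251),knob=(418,282),cov=(372,286),block=(380,263),bench=(187,347),jar=(401,162),grav=(274,200),table=(300,300)).items(): print(n,pt(z,uv).round(4))
E
```

```text
thick [0.5962 0.1387 0.0312]
thin [0.4825 0.2593 0.0291]
pur [0.5844 0.082  0.0297]
knob [ 0.5059 -0.1333  0.0853]
cov [ 0.5021 -0.039   0.0447]
block [ 0.5542 -0.0595  0.0391]
bench [0.3752 0.3704 0.0191]
jar [ 0.7843 -0.1128  0.0619]
grav [0.7091 0.1809 0.0132]
table [ 0.476   0.1217 -0.0005]
```

View pics/c0.png

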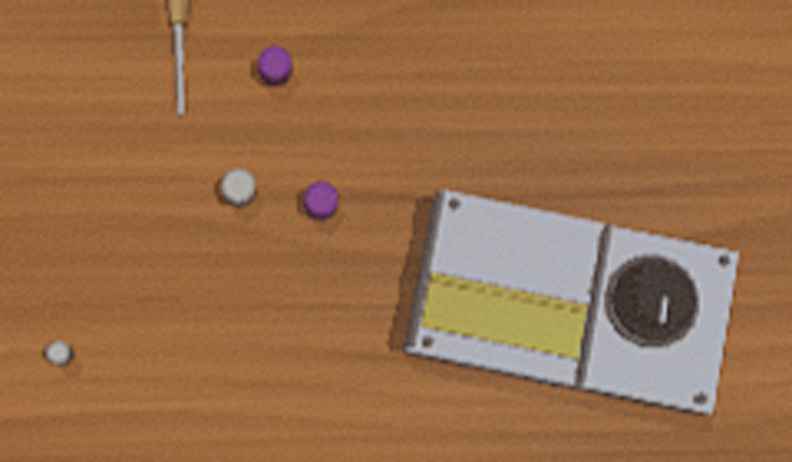

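```bash
cat >> h.py <<'E'
def fit(z,uvs,H,h):
    P=np.array([onz(z,u,h)[:2] for u in uvs]); H=np.array(H,float)
    pc,hc=P.mean(0),H.mean(0); a=P-pc; b=H-hc
    th=np.arctan2((b[:,0]*a[:,1]-b[:,1]*a[:,0]).sum(),(b*a).sum())
    Rm=np.array([[np.cos(th),-np.sin(th)],[np.sin(th),np.cos(th)]]); t=pc-Rm@hc
    return th,t,Rm,(P-(H@Rm.T+t))
E
python3 - <<'E'
from h import *
z=load('top0')
uv=[(443,190),(739,252),(713,413),(405,352)]
uv=[(220+(u+.5)/3.3-.5,190+(v+.5)/3.3-.5) for u,v in uv]
th,t,Rm,res=fit(z,uv,[(.054,.089),(.054,-.122),(-.058,-.122),(-.058,.089)],.04)
print(th,t,res.round(4))
for n,p in dict(knob=(.008,-.068)).items(): print(n,t+Rm@p)
print('line in holder:',[ (Rm.T@(onz(z,(220+u/3.3,190+v/3.3),.045)[:2]-t)).round(4) for u,v in((607,228),(581,384))])
print('cover corners',[ (Rm.T@(onz(z,(220+u/3.3,190+v/3.3),.047)[:2]-t)).round(4) for u,v in((432,274),(587,303),(580,357),(424,327))])
print('knob',Rm.T@(onz(z,(220+653/3.3,190+300/3.3),.058)[:2]-t))
print('line heights',[pt(z,(220+u/3.3,190+v/3.3))[2].round(4) for u,v in((607,228),(595,300),(586,350))])
hsv=cv2.cvtColor(z['im'],cv2.COLOR_RGB2HSV)
for n,(u,v) in dict(thick=(292,246),thin=(238,297)).items():
    m=((hsv[:,:,1]<60)&(hsv[:,:,2]>110)).astype(np.uint8)
    k,l,st,c=cv2.connectedComponentsWithStats(m); i=l[v,u]; print(n,st[i],c[i],onz(z,c[i],.03).round(4), 'ht',pt(z,c[i])[2])
E
```

```text
-0.2177595644517344 [ 0.51897769 -0.07341041] [[-0.0003 -0.0032]
 [ 0.0004  0.0011]
 [ 0.0011  0.0009]
 [-0.0012  0.0012]]
knob [ 0.51209787 -0.14153286]
line in holder: [array([ 0.0502, -0.0294]), array([-0.0573, -0.0304])]
cover corners [array([-0.0055,  0.0817]), array([-0.0032, -0.0246]), array([-0.0399, -0.0263]), array([-0.0416,  0.0801])]
knob [ 0.00637695 -0.0659073 ]
line heights [np.float64(0.0461), np.float64(0.0465), np.float64(0.0472)]
thick [287 241  10  11  81] [291.74074074 245.86419753] [0.5967 0.1394 0.03  ] ht 0.031219153360744656
thin [234 293   7   7  39] [237.         296.41025641] [0.4838 0.2614 0.03  ] ht 0.02823670351026375
```

```bash
cat >> h.py <<'E'
def tool(tgt,roll=0,n=10):
    s=ctrl.state(); M=R.from_quat(s['ee_rot']).as_matrix(); d=M.T@(np.array(tgt)-s['position'])*1000
    print('t',s['time_s'].__round__(2),'pos',s['position'].round(4),'yaw',np.arctan2(M[1,0],M[0,0]).round(4),'tilt',(M[:,2]).round(4))
    print('tool shift total',d.round(1),'norm',np.linalg.norm(d).round(1),'per row',(d/n).round(2)); 
    if roll:
        for k in range(n):
            a=np.radians(roll)*k/n; c,sn=np.cos(a),np.sin(a); e=d/n
            print([round(c*e[0]+sn*e[1],1),round(-sn*e[0]+c*e[1],1),round(e[2],1)])
E
python3 - <<'E'
from h import *
tool((.512,-.1415,.2))
E
```

```text
t 0.1 pos [ 0.2189 -0.6115  0.2475] yaw 0.3438 tilt [-7.0e-04  1.5e-03 -1.0e+00]
tool shift total [ 434.4 -343.6   48. ] norm 555.9 per row [ 43.44 -34.36   4.8 ]
```

>>> {"fn": "step_arm", "kwargs": {"translation": [[38, -30, 0], [38, -30, 0], [38, -30, 0], [38, -30, 0], [38, -30, 0], [38, -30, 0], [38, -30, 0], [38, -30, 0], [38, -30, 0], [38, -30, 0]], "roll": [0, 0, 0, 0, 0, 0, 0, 0, 0, 0], "fingers": [0, 0, 0, 0, 0, 0, 0, 0, 0, 0], "force": 60}}

```text
time_s: 1.1
position: [0.4776, -0.1944, 0.243]
ee_rot: [0.987, 0.163, -0.003, -0.001]
force: [1.1, -1.3, -0.1]
finger_gap: 0.998
```

```bash
python3 - <<'E'
from h import *
tool((.512,-.1415,.2))
snap('wrist','w1'); print(ctrl.state()['joint_positions'].round(2))
E
```

```text
t 1.1 pos [ 0.4776 -0.1944  0.243 ] yaw 0.3284 tilt [-0.0071  0.     -1.    ]
tool shift total [ 49.9 -38.9  42.7] norm 76.4 per row [ 4.99 -3.89  4.27]
[ 0.44  0.33 -0.2   1.88  0.07  0.94 -1.02]
```

View pics/w1.png

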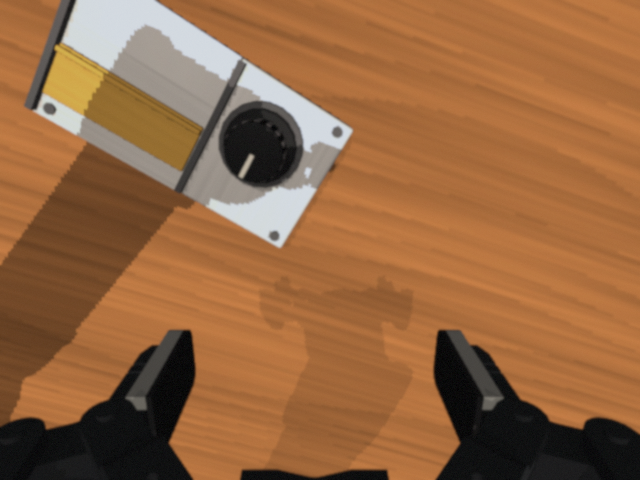

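```bash
python3 - <<'E'
from h import *
z=load('w1')
th,t,Rm,res=fit(z,[(352,131),(280,247)],[(.054,-.122),(-.058,-.122)],.04); print(th,t,res.round(4))
k=t+Rm@(.008,-.068); print('knob',k)
print(proj(z,[[*k,.086],[*k,.054]]))
crop('w1',150,20,370,260,3,'c1')
im=cv2.imread('pics/c1.png')
a=np.linspace(0,6.28,60)
for h,r,c in((.086,.02,(0,0,255)),(.054,.027,(0,255,0))):
    for p in proj(z,np.c_[k[0]+r*np.cos(a),k[1]+r*np.sin(a),0*a+h]): cv2.circle(im,tuple(np.int32((p-(150,20))*3)),1,c,-1)
cv2.imwrite('pics/c1.png',im)
E
```

```text
-0.21903937619527197 [ 0.52021554 -0.07258326] [[-0.0016  0.0004]
 [ 0.0016 -0.0004]]
knob [ 0.51324853 -0.14069684]
[[252.05075458 151.86184491]
 [258.19683343 146.27434196]]
```

View pics/c1.png

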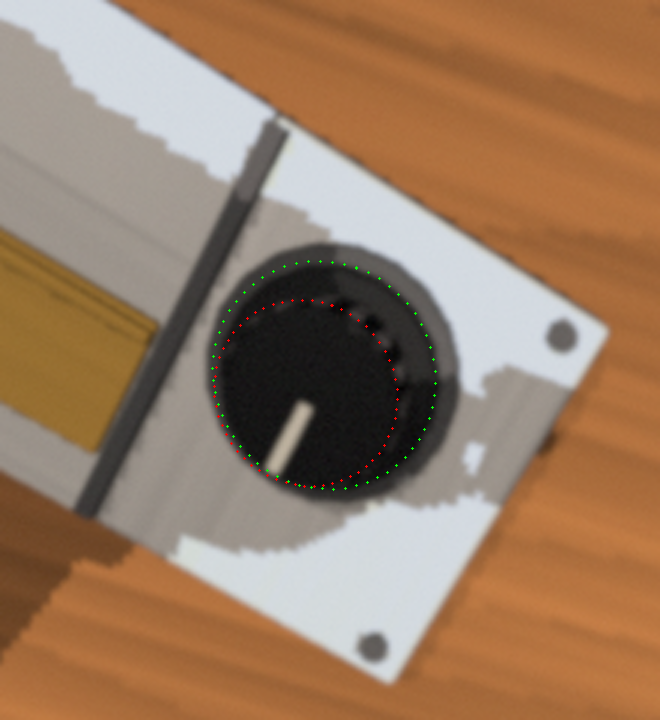

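>>> {"fn": "step_arm", "kwargs": {"translation": [[14, -11, 0], [14, -11, 5], [14, -11, 10], [10, -8, 15], [0, 0, 20], [0, 0, 20], [0, 0, 20], [0, 0, 20], [0, 0, 10], [0, 0, 0]], "roll": [0, 0, 0, 0, 0, 0, 0, 0, 0, 0], "fingers": [0, 0, 0, 0, 0, 0, 0, 0, 0, 0]}}

```text
time_s: 2.15
position: [0.519, -0.1214, 0.1175]
ee_rot: [0.985, 0.174, -0.002, -0.004]
force: [0.5, -0.7, -0.3]
finger_gap: 1.005
```

```bash
python3 - <<'E'
from h import *
tool((.513,-.1405,.074))
E
```

```text
t 2.15 pos [ 0.519  -0.1214  0.1175] yaw 0.3499 tilt [-0.0055  0.0074 -1.    ]
tool shift total [-12.   16.2  43.4] norm 47.9 per row [-1.2   1.62  4.34]
```

>>> {"fn": "step_arm", "kwargs": {"translation": [[-3, 4, 2], [-3, 4, 2], [-3, 4, 5], [-3, 4, 8], [0, 0, 8], [0, 0, 8], [0, 0, 8], [0, 0, 4], [0, 0, 0], [0, 0, 0]], "roll": [0, 0, 0, 0, 0, 0, 0, 0, 0, 0], "fingers": [0, 0, 0, 0, 0, 0, 0, 0, 0, 0]}}

```text
time_s: 3.15
position: [0.5139, -0.143, 0.0706]
ee_rot: [0.985, 0.174, -0.001, -0.003]
force: [0.2, -1.5, -0.2]
finger_gap: 0.999
```

```bash
python3 - <<'E'
from h import *
tool((.513,-.1405,.074))
E
```

```text
t 3.15 pos [ 0.5139 -0.143   0.0706] yaw 0.349 tilt [-0.0023  0.0064 -1.    ]
tool shift total [ 0.  -2.6 -3.4] norm 4.3 per row [ 0.   -0.26 -0.34]
```

Centre the last bit and close gently on the knob.

>>> {"fn": "step_arm", "kwargs": {"translation": [[0, -2.6, -3.5], [0, 0, 0], [0, 0, 0], [0, 0, 0], [0, 0, 0], [0, 0, 0], [0, 0, 0], [0, 0, 0], [0, 0, 0], [0, 0, 0]], "roll": [0, 0, 0, 0, 0, 0, 0, 0, 0, 0], "fingers": [0, 0.3, 0.45, 0.6, 0.7, 0.7, 0.7, 0.7, 0.7, 0.7], "force": 50}}

```text
time_s: 4.15
position: [0.5136, -0.1394, 0.0759]
ee_rot: [0.985, 0.174, 0.0, -0.003]
force: [-1.2, 1.0, 1.1]
finger_gap: 0.451
```

```bash
python3 - <<'E'
from h import *
tool((.513,-.1405,.074)); s=ctrl.state(); print(s['force'],s['wrist_torque'],s['finger_gap'])
E
```

```text
t 4.15 pos [ 0.5136 -0.1394  0.0759] yaw 0.35 tilt [-7.0e-04  6.8e-03 -1.0e+00]
tool shift total [-0.9  0.9  1.9] norm 2.3 per row [-0.09  0.09  0.19]
[-1.20696718  1.02277222  1.07431482] [-0.0192011   0.01149731  0.00648362] 0.45074368290023054
```

>>> {"fn": "step_arm", "kwargs": {"translation": [[0, 0, 0], [0, 0, 0], [0, 0, 0], [0, 0, 0], [0, 0, 0], [0, 0, 0], [0, 0, 0], [0, 0, 0], [0, 0, 0], [0, 0, 0]], "roll": [2, 2, 2, 2, 2, 0, 0, 0, 0, 0], "fingers": [0.7, 0.7, 0.7, 0.7, 0.7, 0.7, 0.7, 0.7, 0.7, 0.7]}}

```text
time_s: 5.15
position: [0.5137, -0.1397, 0.0759]
ee_rot: [0.997, 0.08, -0.0, -0.003]
force: [0.4, 0.3, 1.4]
finger_gap: 0.452
```

```bash
python3 - <<'E'
from h import *
tool((.513,-.1405,.074)); s=ctrl.state(); print(s['force'],s['wrist_torque'],s['finger_gap'],s['joint_positions'].round(2))
E
```

```text
t 5.15 pos [ 0.5137 -0.1397  0.0759] yaw 0.1594 tilt [-6.0e-04  6.2e-03 -1.0e+00]
tool shift total [-0.8  0.7  1.9] norm 2.2 per row [-0.08  0.07  0.19]
[0.41410382 0.26220019 1.38417267] [-0.08765314  0.053736   -0.00604513] 0.4522051353920434 [ 0.29  0.6  -0.13  1.95  0.12  0.6  -1.33]
```

```bash
python3 - <<'E'
from h import *
snap('wrist','w2')
E
```

```text
(no output)
```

View pics/w2.png

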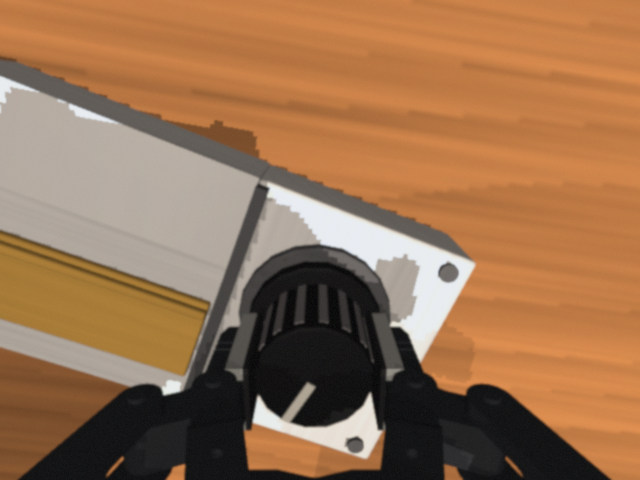

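```bash
python3 - <<'E'
from h import *
for n,a,b in(('w1',(150+305/3,20+403/3),(150+275/3,20+470/3)),('w2',(313,386),(287,418))):
    z=load(n);p,q=onz(z,a,.086),onz(z,b,.086);d=(q-p)[:2];print(n,np.arctan2(-d[1],-d[0])+.2185, p)
E
```

```text
w1 0.08026935950768149 [ 0.51162819 -0.14089786  0.086     ]
w2 -0.21975366658581483 [ 0.51064645 -0.14157123  0.086     ]
```

CW (negative) gives: the line followed the gripper by about 0.2 rad. I'll keep turning that way.

>>> {"fn": "step_arm", "kwargs": {"translation": [[0, 0, 0], [0, 0, 0], [0, 0, 0], [0, 0, 0], [0, 0, 0], [0, 0, 0], [0, 0, 0], [0, 0, 0], [0, 0, 0], [0, 0, 0]], "roll": [5, 5, 5, 5, 5, 5, 5, 5, 5, 0], "fingers": [0.7, 0.7, 0.7, 0.7, 0.7, 0.7, 0.7, 0.7, 0.7, 0.7]}}

```text
time_s: 6.2
position: [0.5133, -0.141, 0.0759]
ee_rot: [0.947, -0.322, -0.001, -0.002]
force: [-0.3, 0.3, 0.1]
finger_gap: 0.451
```

```bash
python3 - <<'E'
from h import *
tool((.513,-.1405,.074)); s=ctrl.state(); print(s['force'],s['wrist_torque'],s['finger_gap'],s['joint_positions'].round(2))
snap('wrist','w3')
E
```

```text
t 6.2 pos [ 0.5133 -0.141   0.0759] yaw -0.6549 tilt [-9.e-04  5.e-03 -1.e+00]
tool shift total [-0.6 -0.2  1.9] norm 2.0 per row [-0.06 -0.02  0.19]
[-0.30292107  0.32169072  0.11197666] [ 0.01110974  0.06879552 -0.07975002] 0.45087841608530577 [ 0.12  0.6   0.08  1.96 -0.09  0.59 -1.96]
```

View pics/w3.png

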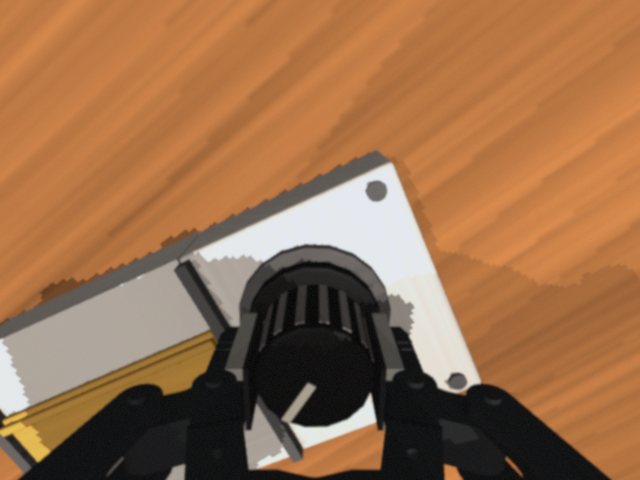

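>>> {"fn": "step_arm", "kwargs": {"translation": [[0, 0, 0], [0, 0, 0], [0, 0, 0], [0, 0, 0], [0, 0, 0], [0, 0, 0], [0, 0, 0], [0, 0, 0], [0, 0, 0], [0, 0, 0]], "roll": [4, 4, 4, 2, 1, 1, 0, 0, 0, 0], "fingers": [0.7, 0.7, 0.7, 0.7, 0.7, 0.7, 0.7, 0.7, 0.7, 0.7]}}

```text
time_s: 7.25
position: [0.513, -0.1413, 0.0759]
ee_rot: [0.895, -0.447, -0.002, -0.002]
force: [-0.7, 1.0, -0.3]
finger_gap: 0.45
```

```bash
python3 - <<'E'
from h import *
tool((.513,-.1405,.074)); s=ctrl.state(); print(s['force'],s['wrist_torque'],s['finger_gap'],s['joint_positions'].round(2))
snap('top','top1'); z=load('top1'); crop('top1',320,230,460,330,5.5,'c3')
E
```

```text
t 7.25 pos [ 0.513  -0.1413  0.0759] yaw -0.9268 tilt [-0.0015  0.0054 -1.    ]
tool shift total [-0.6 -0.5  1.9] norm 2.1 per row [-0.06 -0.05  0.19]
[-0.72835579  0.98352719 -0.27010597] [-0.09296829  0.10161646 -0.03964972] 0.4498872456545375 [ 0.07  0.6   0.15  1.96 -0.16  0.59 -2.17]
```

View pics/c3.png

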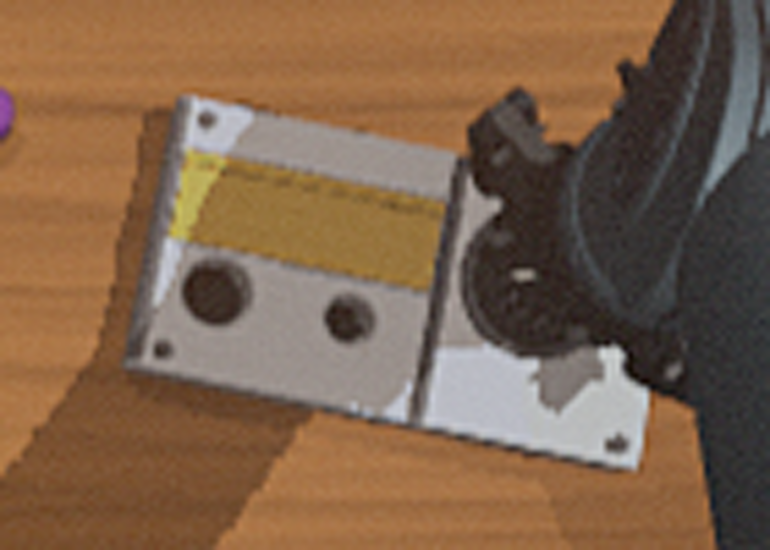

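```bash
python3 - <<'E'
from h import *
z=load('top1')
f=lambda u,v:(320+(u+.5)/5.5-.5,230+(v+.5)/5.5-.5)
th,t,Rm,res=fit(z,[f(187,97),f(639,467),f(130,365)],[(.054,.089),(-.058,-.122),(-.058,.089)],.04)
print(th,t,res.round(4))
H=lambda uv,h:(Rm.T@(onz(z,f(*uv),h)[:2]-t)).round(4)
print('front edge',H((173,237),.045),H((430,290),.045),'lip',H((190,152),.049),H((446,203),.049))
print('wide',H((216,292),.04),onz(z,f(216,292),.04),'narrow',H((350,318),.04),onz(z,f(350,318),.04))
E
```

```text
-0.21694735554597303 [ 0.51934612 -0.07422167] [[-0.0006 -0.0017]
 [ 0.0013  0.0016]
 [-0.0007  0.0001]]
front edge [-0.0049  0.0821] [-0.0047 -0.0241] lip [0.0301 0.0822] [ 0.031  -0.0238]
wide [-0.0226  0.0604] [ 0.51023549 -0.01036558  0.04      ] narrow [-0.0219  0.005 ] [ 0.49906426 -0.0646037   0.04      ]
```

>>> {"fn": "step_arm", "kwargs": {"translation": [[0, 0, 0], [0, 0, 0], [0, 0, 0], [0, 0, 0], [0, 0, 0], [0, 0, 0], [0, 0, 0], [0, 0, -10], [0, 0, -20], [0, 0, -30]], "roll": [1, 1, 0, 0, 0, 0, 0, 0, 0, 0], "fingers": [0.7, 0.7, 0.7, 0.7, 0, 0, 0, 0, 0, 0]}}

```text
time_s: 8.3
position: [0.5107, -0.1409, 0.1352]
ee_rot: [0.886, -0.463, -0.005, -0.001]
force: [0.9, 0.6, 0.7]
finger_gap: 0.999
```

```bash
python3 - <<'E'
from h import *
tool((.513,-.1405,.2)); s=ctrl.state(); print(s['finger_gap'],s['joint_positions'].round(2))
E
```

```text
t 8.3 pos [ 0.5107 -0.1409  0.1352] yaw -0.9638 tilt [-0.0083  0.0067 -0.9999]
tool shift total [  0.3  -1.9 -64.8] norm 64.8 per row [ 0.03 -0.19 -6.48]
0.9988058798834525 [ 0.04  0.5   0.19  1.94 -0.15  0.72 -2.22]
```

```bash
python3 - <<'E'
from h import *
tool((.587,.136,.18),-75)
E
```

```text
t 8.3 pos [ 0.5107 -0.1409  0.1352] yaw -0.9638 tilt [-0.0083  0.0067 -0.9999]
tool shift total [-184.4 -220.4  -43.5] norm 290.7 per row [-18.44 -22.04  -4.35]
[np.float64(-18.4), np.float64(-22.0), np.float64(-4.4)]
[np.float64(-15.4), np.float64(-24.3), np.float64(-4.4)]
[np.float64(-12.1), np.float64(-26.1), np.float64(-4.4)]
[np.float64(-8.6), np.float64(-27.4), np.float64(-4.4)]
[np.float64(-4.9), np.float64(-28.3), np.float64(-4.4)]
[np.float64(-1.2), np.float64(-28.7), np.float64(-4.4)]
[np.float64(2.6), np.float64(-28.6), np.float64(-4.4)]
[np.float64(6.3), np.float64(-28.0), np.float64(-4.4)]
[np.float64(9.9), np.float64(-27.0), np.float64(-4.4)]
[np.float64(13.3), np.float64(-25.5), np.float64(-4.4)]
```

>>> {"fn": "step_arm", "kwargs": {"translation": [[-18, -22, -8], [-15, -24, -8], [-12, -26, -6], [-9, -27, -4], [-5, -28, -4], [-1, -28, -4], [3, -28, -4], [6, -28, -4], [10, -24, 0], [6, -12, 0]], "roll": [-7.5, -7.5, -7.5, -7.5, -7.5, -7.5, -7.5, -7.5, -7.5, -4], "fingers": [0, 0, 0, 0, 0, 0, 0, 0, 0, 0]}}

```text
time_s: 9.3
position: [0.5851, 0.1211, 0.1937]
ee_rot: [0.987, 0.162, 0.005, -0.0]
force: [-0.2, -0.6, -0.3]
finger_gap: 0.999
```

```bash
python3 - <<'E'
from h import *
tool((.5967,.1394,.13)); s=ctrl.state(); print(s['joint_positions'].round(2)); snap('wrist','w4')
E
```

```text
t 9.3 pos [0.5851 0.1211 0.1937] yaw 0.3255 tilt [ 0.009   0.0017 -1.    ]
tool shift total [ 16.3 -13.7  63.8] norm 67.2 per row [ 1.63 -1.37  6.38]
[-0.17  0.51 -0.14  1.73  0.09  0.9  -1.6 ]
```

View pics/w4.png

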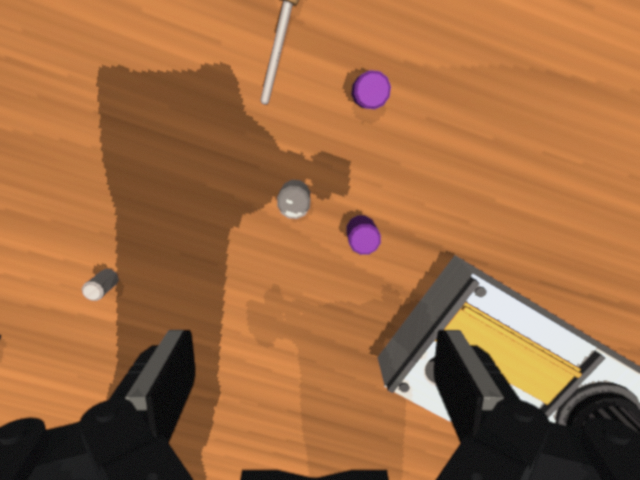

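```bash
python3 - <<'E'
from h import *
crop('w4',240,140,420,275,4.4,'c4'); crop('w4',60,240,160,320,4,'c4b')
E
```

```text
(no output)
```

View pics/c4.png

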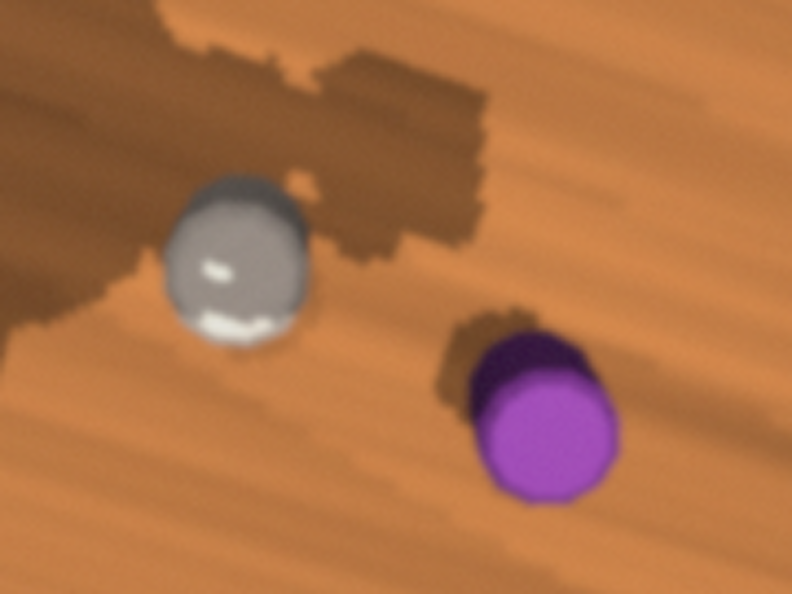

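View pics/c4b.png

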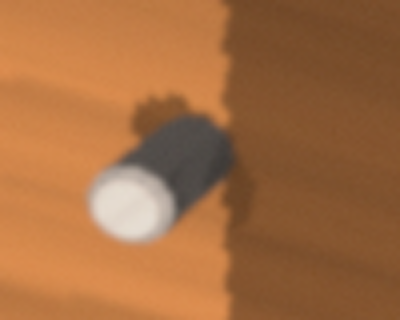

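Thick-die candidates: grey at (294,200), purple at (364,235) and purple at (371,90). The grey one fits (24 mm plain steel, upright), and both purple ones are excluded. The thin die is at (92,290).

```bash
python3 - <<'E'
from h import *
z=load('w4')
p=onz(z,(293.5,201.7),.029);q=onz(z,(92.4,290.4),.029);print(p,q)
print('widths',np.linalg.norm(onz(z,(240+165/4.4,202),.028)-onz(z,(240+309/4.4,202),.028)))
print('pur',onz(z,(364.5,239),.03)); tool((p[0],p[1],.031))
E
```

```text
[0.59845285 0.13875252 0.029     ] [0.48540942 0.26046722 0.029     ]
widths 0.023124196693849165
pur [0.588952  0.0817502 0.03     ]
t 9.35 pos [0.5853 0.1233 0.1939] yaw 0.3297 tilt [ 0.0097  0.0033 -0.9999]
tool shift total [ 15.8 -10.3 163.1] norm 164.1 per row [ 1.58 -1.03 16.31]
```

>>> {"fn": "step_arm", "kwargs": {"translation": [[4, -3, 10], [4, -3, 15], [4, -3, 20], [3, -1, 20], [0, 0, 20], [0, 0, 20], [0, 0, 20], [0, 0, 8], [0, 0, 2], [0, 0, 0]], "roll": [0, 0, 0, 0, 0, 0, 0, 0, 0, 0], "fingers": [0, 0, 0, 0, 0, 0, 0, 0, 0, 0]}}

```text
time_s: 10.35
position: [0.5962, 0.1279, 0.0466]
ee_rot: [0.988, 0.153, 0.002, 0.004]
force: [-0.3, 0.7, -0.1]
finger_gap: 1.003
```

```bash
python3 - <<'E'
from h import *
tool((.598,.139,.031))
E
```

```text
t 10.35 pos [0.5962 0.1279 0.0466] yaw 0.3064 tilt [ 0.0044 -0.0067 -1.    ]
tool shift total [  5.1 -10.2  15.6] norm 19.3 per row [ 0.51 -1.02  1.56]
```

>>> {"fn": "step_arm", "kwargs": {"translation": [[2, -4, 0], [2, -4, 0], [1, -2, 0], [0, 0, 4], [0, 0, 5], [0, 0, 5], [0, 0, 1], [0, 0, 0], [0, 0, 0], [0, 0, 0]], "roll": [0, 0, 0, 0, 0, 0, 0, 0, 0, 0], "fingers": [0, 0, 0, 0, 0, 0, 0, 0, 0, 0]}}

```text
time_s: 11.35
position: [0.6002, 0.1403, 0.0332]
ee_rot: [0.988, 0.152, 0.004, 0.003]
force: [-0.2, 0.7, 0.4]
finger_gap: 1.001
```

```bash
python3 - <<'E'
from h import *
tool((.598,.139,.031))
snap('wrist','w5')
E
```

```text
t 11.35 pos [0.6002 0.1403 0.0332] yaw 0.3056 tilt [ 0.0092 -0.0054 -0.9999]
tool shift total [-2.5  0.6  2.2] norm 3.4 per row [-0.25  0.06  0.22]
```

View pics/w5.png

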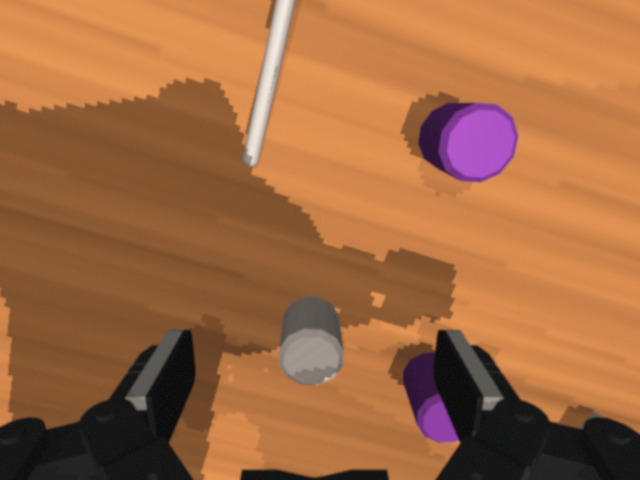

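>>> {"fn": "step_arm", "kwargs": {"translation": [[-2.5, 0.6, 1], [0, 0, 1], [0, 0, 0], [0, 0, 0], [0, 0, 0], [0, 0, 0], [0, 0, 0], [0, 0, 0], [0, 0, 0], [0, 0, 0]], "roll": [0, 0, 0, 0, 0, 0, 0, 0, 0, 0], "fingers": [0, 0.2, 0.4, 0.55, 0.65, 0.7, 0.75, 0.85, 0.85, 0.85], "force": 40}}

```text
time_s: 12.4
position: [0.5981, 0.1389, 0.0316]
ee_rot: [0.988, 0.152, 0.004, 0.003]
force: [-0.3, 0.1, 1.2]
finger_gap: 0.256
```

```bash
python3 - <<'E'
from h import *
tool((.598,.139,.031)); s=ctrl.state(); print(s['finger_gap'],s['force'])
snap('wrist','w6')
E
```

```text
t 12.4 pos [0.5981 0.1389 0.0316] yaw 0.3056 tilt [ 0.0098 -0.0052 -0.9999]
tool shift total [-0.1 -0.1  0.6] norm 0.6 per row [-0.01 -0.01  0.06]
0.25630193959884584 [-0.26236055  0.12767451  1.23947681]
```

View pics/w6.png

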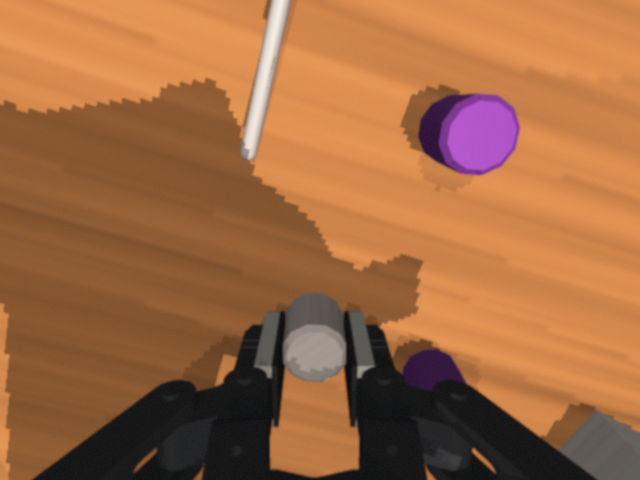

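```bash
python3 - <<'E'
from h import *
z=load('w6'); p=onz(z,(315.5,350),.029); s=ctrl.state(); M=R.from_quat(s['ee_rot']).as_matrix()
print(p,M.T@(p-s['position']))
tool((.511,-.0096,.125),30,7)
E
```

```text
[0.60053395 0.1373182  0.029     ] [0.00185828 0.00227433 0.00262096]
t 12.45 pos [0.5981 0.1389 0.0316] yaw 0.3056 tilt [ 0.0097 -0.0052 -0.9999]
tool shift total [-127.   116.2  -93.5] norm 195.9 per row [-18.14  16.6  -13.35]
[np.float64(-18.1), np.float64(16.6), np.float64(-13.4)]
[np.float64(-16.8), np.float64(17.9), np.float64(-13.4)]
[np.float64(-15.5), np.float64(19.1), np.float64(-13.4)]
[np.float64(-14.0), np.float64(20.2), np.float64(-13.4)]
[np.float64(-12.4), np.float64(21.2), np.float64(-13.4)]
[np.float64(-10.8), np.float64(22.1), np.float64(-13.4)]
[np.float64(-9.1), np.float64(22.8), np.float64(-13.4)]
```

>>> {"fn": "step_arm", "kwargs": {"translation": [[0, 0, -30], [0, 0, -35], [-15, 14, -25], [-17, 18, -6], [-15, 19, 0], [-14, 20, 0], [-12, 21, 0], [-11, 14, 0], [-6, 6, 0], [0, 0, 0]], "roll": [0, 0, 4, 4, 4, 4, 4, 4, 4, 0], "fingers": [0.85, 0.85, 0.85, 0.85, 0.85, 0.85, 0.85, 0.85, 0.85, 0.85]}}

```text
time_s: 13.45
position: [0.5164, 0.0135, 0.1295]
ee_rot: [0.995, -0.101, 0.004, 0.002]
force: [0.6, 0.7, -1.3]
finger_gap: 0.264
```

```bash
python3 - <<'E'
from h import *
tool((.511,-.0096,.09)); s=ctrl.state(); print(s['finger_gap'],s['joint_positions'].round(2))
snap('wrist','w7')
E
```

```text
t 13.45 pos [0.5164 0.0135 0.1295] yaw -0.202 tilt [ 0.0078 -0.0051 -1.    ]
tool shift total [-1.  23.6 39.6] norm 46.1 per row [-0.1   2.36  3.96]
0.26359253408601313 [-0.12  0.48  0.    1.99  0.01  0.67 -1.9 ]
```

View pics/w7.png

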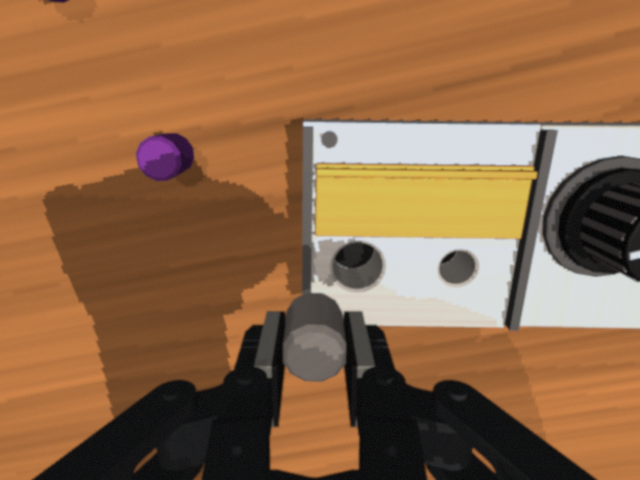

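```bash
python3 - <<'E'
from h import *
z=load('w7')
for n,uv in dict(endrail=(307,180),endrail2=(307,210),midrail=(529,210),block=(430,140),plate=(420,215),lip=(420,172),front=(430,300),pur=(160,157)).items(): print(n,pt(z,uv).round(4))
crop('w7',290,110,560,340,2.9,'c7')
E
```

```text
endrail [0.5646 0.0057 0.0472]
endrail2 [0.5497 0.0088 0.0476]
midrail [ 0.5263 -0.102   0.0452]
block [ 0.5706 -0.0579  0.0401]
plate [ 0.5349 -0.0475  0.0452]
lip [ 0.5577 -0.0492  0.0495]
front [ 0.4831 -0.048   0.0406]
pur [0.5888 0.0797 0.0299]
```

View pics/c7.png

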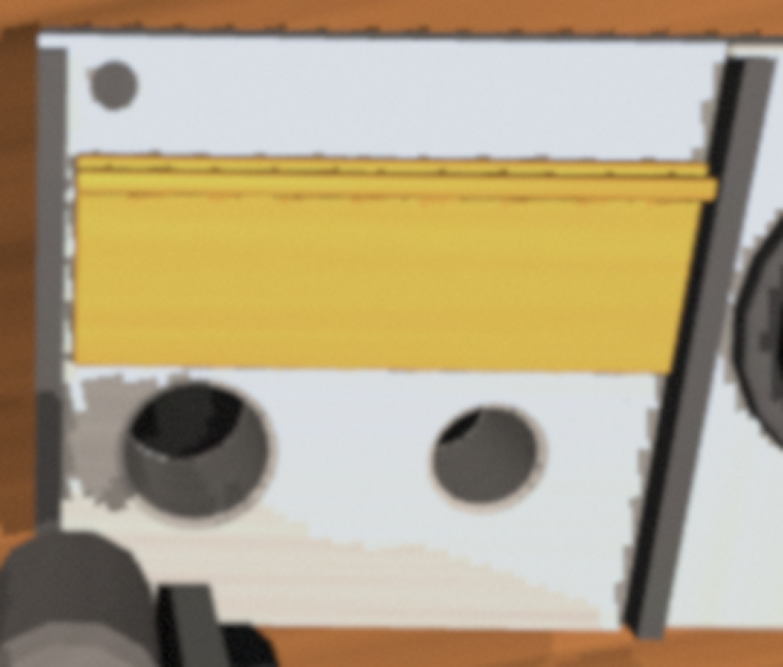

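```bash
python3 - <<'E'
from h import *
z=load('w7'); f=lambda u,v:(290+(u+.5)/2.9-.5,110+(v+.5)/2.9-.5)
w=onz(z,f(198,452),.04); n=onz(z,f(489,459),.04); print('wide',w,'narrow',n,np.linalg.norm(w-n), 'th',np.arctan2(-(w-n)[0],(w-n)[1]))
M=R.from_quat(ctrl.state()['ee_rot']).as_matrix(); b=M@np.array([0,.00227,0]); print('bias y only',b,'->',(w-b).round(4),(n-b).round(4)); b=M@np.array([.00186,.00227,0]); print('->',(w-b).round(4),(n-b).round(4))
tool((.511,-.0096,.11),-89)
E
```

```text
wide [ 0.51158082 -0.01173747  0.04      ] narrow [ 0.4991501  -0.06548574  0.04      ] 0.05516700982761675 th -0.22728060245979806
bias y only [-4.50072896e-04 -2.22492381e-03  6.96028705e-06] -> [ 0.512  -0.0095  0.04  ] [ 0.4996 -0.0633  0.04  ]
-> [ 0.5102 -0.0091  0.04  ] [ 0.4978 -0.0629  0.04  ]
t 13.5 pos [0.517  0.014  0.1296] yaw -0.1996 tilt [ 0.0084 -0.0048 -1.    ]
tool shift total [-1.4 24.3 19.7] norm 31.3 per row [-0.14  2.43  1.97]
[np.float64(-0.1), np.float64(2.4), np.float64(2.0)]
[np.float64(-0.5), np.float64(2.4), np.float64(2.0)]
[np.float64(-0.9), np.float64(2.3), np.float64(2.0)]
[np.float64(-1.2), np.float64(2.1), np.float64(2.0)]
[np.float64(-1.5), np.float64(1.9), np.float64(2.0)]
[np.float64(-1.8), np.float64(1.6), np.float64(2.0)]
[np.float64(-2.0), np.float64(1.3), np.float64(2.0)]
[np.float64(-2.2), np.float64(1.0), np.float64(2.0)]
[np.float64(-2.3), np.float64(0.6), np.float64(2.0)]
[np.float64(-2.4), np.float64(0.3), np.float64(2.0)]
```

>>> {"fn": "step_arm", "kwargs": {"translation": [[0, 2, 2], [-0.5, 2.4, 2], [-0.9, 2.3, 2], [-1.2, 2.1, 2], [-1.5, 1.9, 2], [-1.8, 1.6, 2], [-2, 1.3, 2], [-2.2, 1, 2], [-2.3, 0.6, 0], [-2, 0, 0]], "roll": [-8.5, -8.5, -8.5, -8.5, -8.5, -8.5, -8.5, -8.5, -8.5, -8.5], "fingers": [0.85, 0.85, 0.85, 0.85, 0.85, 0.85, 0.85, 0.85, 0.85, 0.85]}}

```text
time_s: 14.5
position: [0.518, 0.0001, 0.1133]
ee_rot: [0.794, 0.608, 0.006, 0.005]
force: [-0.3, -0.2, -0.4]
finger_gap: 0.256
```

```bash
python3 - <<'E'
from h import *
tool((.511,-.0094,.082)); s=ctrl.state(); print(s['finger_gap'],s['joint_positions'].round(2))
snap('wrist','w8')
E
```

```text
t 14.5 pos [5.180e-01 1.000e-04 1.133e-01] yaw 1.3077 tilt [ 1.570e-02  5.000e-04 -9.999e-01]
tool shift total [-11.1  -4.8  31.2] norm 33.5 per row [-1.11 -0.48  3.12]
0.2562536427001697 [ 0.21  0.54 -0.38  1.98  0.31  0.67 -0.62]
```

View pics/w8.png

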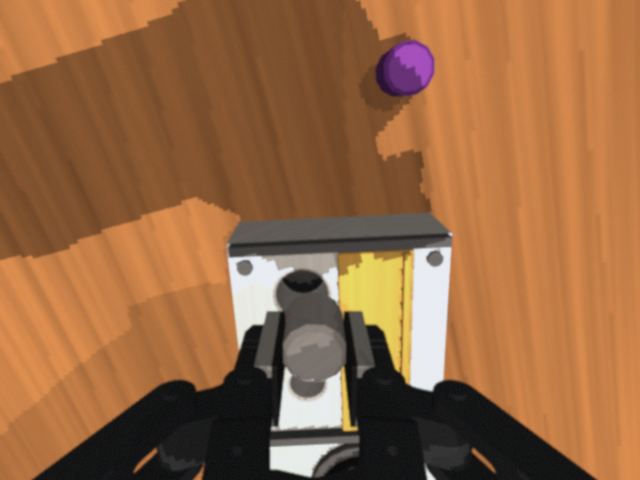

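>>> {"fn": "step_arm", "kwargs": {"translation": [[-4, -2, 2], [-4, -2, 4], [-3, -1, 5], [0, 0, 5], [0, 0, 5], [0, 0, 4], [0, 0, 3], [0, 0, 0], [0, 0, 0], [0, 0, 0]], "roll": [-1, -1, 0, 0, 0, 0, 0, 0, 0, 0], "fingers": [0.85, 0.85, 0.85, 0.85, 0.85, 0.85, 0.85, 0.85, 0.85, 0.85]}}

```text
time_s: 15.55
position: [0.5128, -0.0075, 0.0826]
ee_rot: [0.781, 0.624, 0.008, 0.004]
force: [0.4, -0.4, -2.1]
finger_gap: 0.261
```

```bash
python3 - <<'E'
from h import *
tool((.511,-.0094,.082)); 
snap('wrist','w9')
crop('w9',180,200,460,440,2.8,'c9')
E
```

```text
t 15.55 pos [ 0.5128 -0.0075  0.0826] yaw 1.3478 tilt [ 0.0172  0.0028 -0.9998]
tool shift total [-2.3 -1.4  0.5] norm 2.7 per row [-0.23 -0.14  0.05]
```

View pics/c9.png

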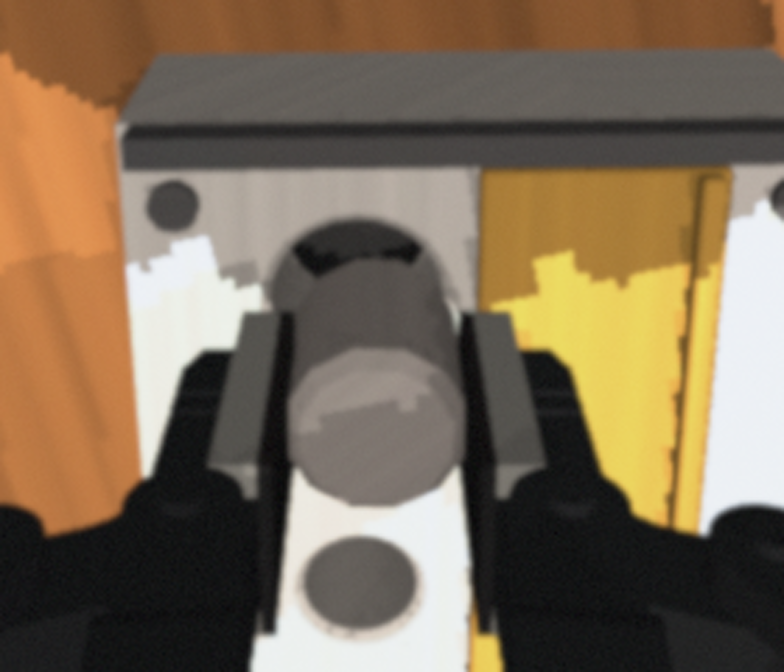

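>>> {"fn": "step_arm", "kwargs": {"translation": [[-2.3, -1.9, 0], [0, 0, 0], [0, 0, 3], [0, 0, 4], [0, 0, 4], [0, 0, 3], [0, 0, 2], [0, 0, 0], [0, 0, 0], [0, 0, 0]], "roll": [0, 0, 0, 0, 0, 0, 0, 0, 0, 0], "fingers": [0.85, 0.85, 0.85, 0.85, 0.85, 0.85, 0.85, 0.85, 0.85, 0.85]}}

```text
time_s: 16.6
position: [0.5108, -0.0094, 0.0653]
ee_rot: [0.781, 0.624, 0.008, 0.004]
force: [0.3, -0.5, -1.2]
finger_gap: 0.259
```

```bash
python3 - <<'E'
from h import *
tool((.511,-.0094,.064)); s=ctrl.state(); print(s['force'],s['wrist_torque'])
snap('wrist','w10')
crop('w10',180,200,460,440,2.8,'c10')
E
```

```text
t 16.6 pos [ 0.5108 -0.0094  0.0653] yaw 1.3476 tilt [ 0.0177  0.0027 -0.9998]
tool shift total [0.1 0.2 1.3] norm 1.3 per row [0.01 0.02 0.13]
[ 0.31853835 -0.52053891 -1.24856498] [-0.01343987  0.03166423 -0.00560664]
```

View pics/c10.png

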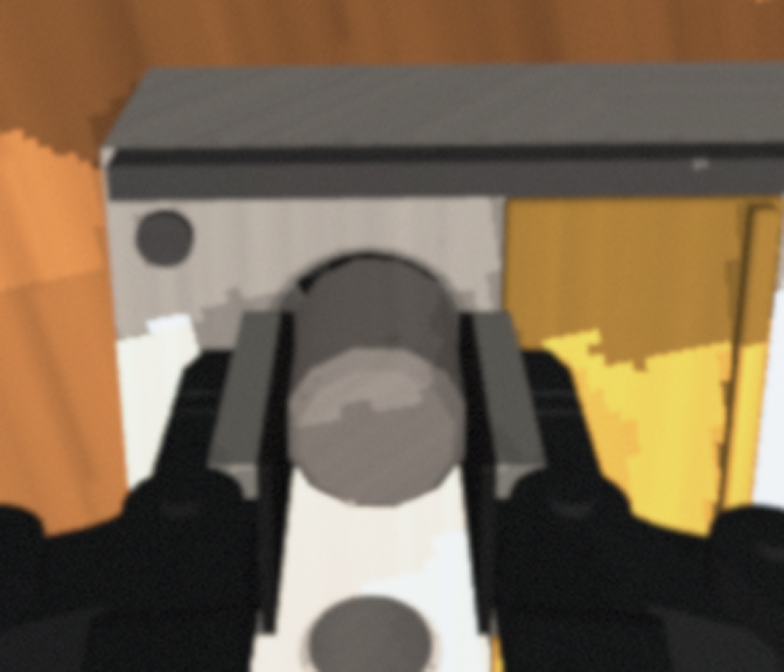

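>>> {"fn": "step_arm", "kwargs": {"translation": [[0, 0, 1.5], [0, 0, 0], [0, 0, 0], [0, 0, 0], [0, 0, 0], [0, 0, -5], [0, 0, -15], [0, 0, -25], [0, 0, -25], [0, 0, -10]], "roll": [0, 0, 0, 0, 0, 0, 0, 0, 0, 0], "fingers": [0.85, 0.7, 0.6, 0.5, 0.5, 0.5, 0.5, 0.5, 0.3, 0]}}

```text
time_s: 17.65
position: [0.5087, -0.0095, 0.1466]
ee_rot: [0.781, 0.624, 0.007, 0.004]
force: [-0.1, -0.4, -0.4]
finger_gap: 0.822
```

```bash
python3 - <<'E'
from h import *
tool((.4848,.261,.15)); s=ctrl.state(); print(s['force'],s['joint_positions'].round(2))
snap('wrist','w11')
E
```

```text
t 17.65 pos [ 0.5087 -0.0095  0.1466] yaw 1.3482 tilt [ 0.0159  0.0029 -0.9999]
tool shift total [258.5 -83.   -3. ] norm 271.5 per row [25.85 -8.3  -0.3 ]
[-0.13071066 -0.44364617 -0.39329962] [ 0.27  0.47 -0.42  1.98  0.28  0.73 -0.54]
```

View pics/w11.png

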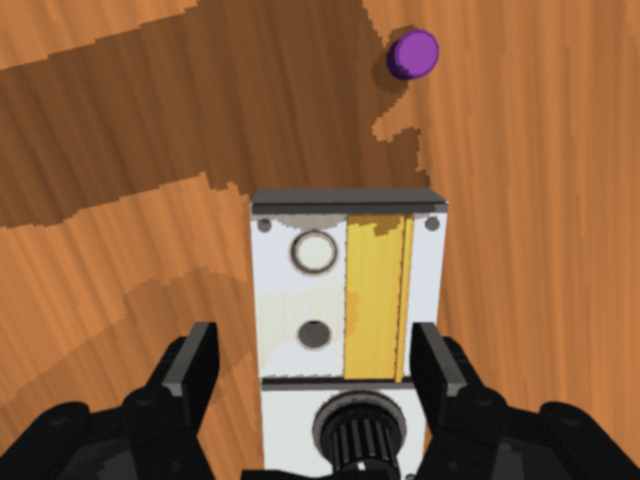

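>>> {"fn": "step_arm", "kwargs": {"translation": [[25, -8, -5], [30, -10, -3], [30, -10, 0], [30, -10, 0], [30, -10, 0], [30, -10, 0], [25, -8, 0], [15, -5, 0], [5, -2, 0], [0, 0, 0]], "roll": [0, 0, 0, 0, 0, 0, 0, 0, 0, 0], "fingers": [0, 0, 0, 0, 0, 0, 0, 0, 0, 0]}}

```text
time_s: 18.7
position: [0.4839, 0.2268, 0.1489]
ee_rot: [0.783, 0.622, 0.004, 0.004]
force: [0.2, -0.7, -0.2]
finger_gap: 1.001
```

```bash
python3 - <<'E'
from h import *
tool((.4848,.261,.031)); s=ctrl.state(); print(s['force'],s['joint_positions'].round(2))
snap('wrist','w12')
E
```

```text
t 18.7 pos [0.4839 0.2268 0.1489] yaw 1.3434 tilt [ 1.170e-02 -4.000e-04 -9.999e-01]
tool shift total [ 33.2  -8.2 117.9] norm 122.8 per row [ 3.32 -0.82 11.79]
[ 0.24003917 -0.74084224 -0.15897156] [-0.18  0.51 -0.44  1.91  0.31  0.77 -1.03]
```

View pics/w12.png

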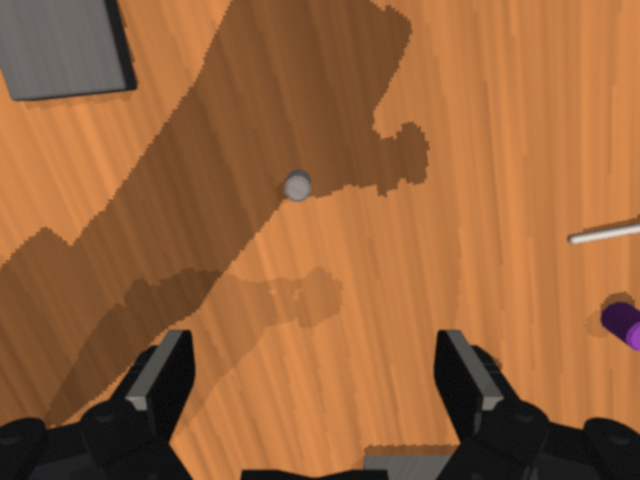

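```bash
python3 - <<'E'
from h import *
z=load('w12'); p=onz(z,(297.5,188),.029); M=R.from_quat(ctrl.state()['ee_rot']).as_matrix()
print(p,p-M@np.array([.0019,.0023,0]),p-M@np.array([0,.0023,0])); tool((.4845,.262,.06))
crop('w12',260,150,340,220,6,'c12')
E
```

```text
[0.48501657 0.26162333 0.029     ] [0.48234656 0.26029286 0.02897043] [0.48277634 0.26214361 0.02897382]
t 18.75 pos [0.484  0.2261 0.1489] yaw 1.3426 tilt [ 1.150e-02 -8.000e-04 -9.999e-01]
tool shift total [34.9 -8.6 88.8] norm 95.8 per row [ 3.49 -0.86  8.88]
```

View pics/c12.png

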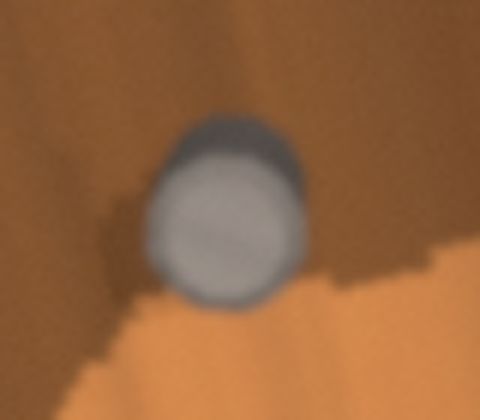

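>>> {"fn": "step_arm", "kwargs": {"translation": [[10, -3, 5], [12, -3, 10], [10, -3, 12], [2, 0, 12], [0, 0, 12], [0, 0, 12], [0, 0, 10], [0, 0, 4], [0, 0, 0], [0, 0, 0]], "roll": [0, 0, 0, 0, 0, 0, 0, 0, 0, 0], "fingers": [0, 0, 0, 0, 0, 0, 0, 0, 0, 0]}}

```text
time_s: 19.75
position: [0.484, 0.2587, 0.0624]
ee_rot: [0.785, 0.62, 0.002, 0.005]
force: [0.6, -0.3, 0.2]
finger_gap: 1.003
```

```bash
python3 - <<'E'
from h import *
tool((.4835,.2612,.031))
E
```

```text
t 19.75 pos [0.484  0.2587 0.0624] yaw 1.3368 tilt [ 0.0085 -0.0053 -0.9999]
tool shift total [ 2.4 -1.3 31.4] norm 31.5 per row [ 0.24 -0.13  3.14]
```

>>> {"fn": "step_arm", "kwargs": {"translation": [[2.4, -1.3, 2], [0, 0, 5], [0, 0, 6], [0, 0, 6], [0, 0, 6], [0, 0, 3], [0, 0, 1], [0, 0, 0], [0, 0, 0], [0, 0, 0]], "roll": [0, 0, 0, 0, 0, 0, 0, 0, 0, 0], "fingers": [0, 0, 0, 0, 0, 0, 0, 0, 0, 0]}}

```text
time_s: 20.75
position: [0.4846, 0.2618, 0.0321]
ee_rot: [0.785, 0.62, 0.003, 0.005]
force: [1.1, -0.4, 0.3]
finger_gap: 1.002
```

```bash
python3 - <<'E'
from h import *
tool((.4835,.2612,.031)); snap('wrist','w13')
E
```

```text
t 20.75 pos [0.4846 0.2618 0.0321] yaw 1.3364 tilt [ 0.0108 -0.0041 -0.9999]
tool shift total [-0.8 -0.9  1.1] norm 1.6 per row [-0.08 -0.09  0.11]
```

View pics/w13.png

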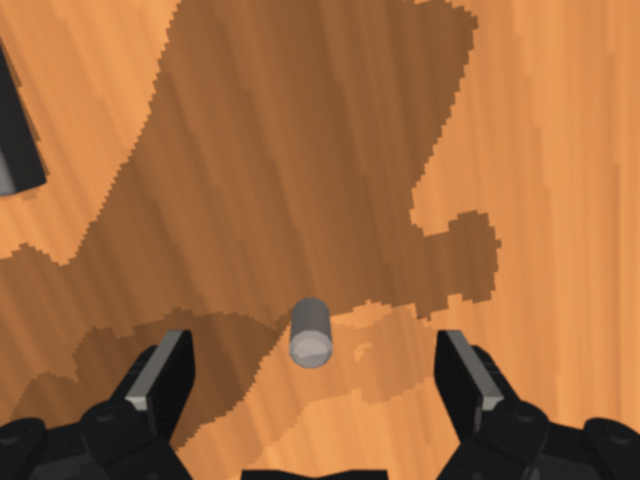

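>>> {"fn": "step_arm", "kwargs": {"translation": [[-0.8, -1, 1], [0, 0, 0], [0, 0, 0], [0, 0, 0], [0, 0, 0], [0, 0, 0], [0, 0, 0], [0, 0, 0], [0, 0, 0], [0, 0, 0]], "roll": [0, 0, 0, 0, 0, 0, 0, 0, 0, 0], "fingers": [0, 0.25, 0.45, 0.6, 0.7, 0.75, 0.8, 0.85, 0.95, 0.95], "force": 35}}

```text
time_s: 21.8
position: [0.4837, 0.2613, 0.0317]
ee_rot: [0.785, 0.619, 0.003, 0.005]
force: [-0.1, -0.5, 0.6]
finger_gap: 0.166
```

```bash
python3 - <<'E'
from h import *
tool((.4988,-.0632,.125)); s=ctrl.state(); print(s['force'],s['finger_gap']); snap('wrist','w14')
E
```

```text
t 21.8 pos [0.4837 0.2613 0.0317] yaw 1.3362 tilt [ 0.0117 -0.0037 -0.9999]
tool shift total [-312.2   91.3  -92. ] norm 338.0 per row [-31.22   9.13  -9.2 ]
[-0.08351017 -0.45245847  0.58159959] 0.16636584376337635
```

View pics/w14.png

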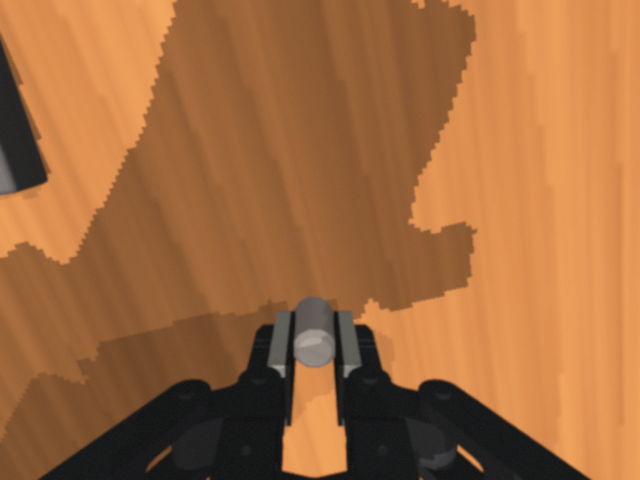

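>>> {"fn": "step_arm", "kwargs": {"translation": [[0, 0, -30], [0, 0, -35], [-25, 7, -25], [-35, 10, -6], [-40, 12, 0], [-45, 13, 0], [-45, 13, 0], [-40, 12, 0], [-20, 6, 0], [-8, 2, 0]], "roll": [0, 0, 0, 0, 0, 0, 0, 0, 0, 0], "fingers": [0.95, 0.95, 0.95, 0.95, 0.95, 0.95, 0.95, 0.95, 0.95, 0.95]}}

```text
time_s: 22.85
position: [0.4968, -0.0133, 0.1321]
ee_rot: [0.783, 0.622, 0.005, 0.005]
force: [0.4, 0.6, -0.6]
finger_gap: 0.168
```

```bash
python3 - <<'E'
from h import *
tool((.4988,-.0632,.09)); s=ctrl.state(); print(s['force'],s['finger_gap'],s['joint_positions'].round(2))
z=load('w14'); p=onz(z,(314.5,347),.029); q=onz(load('w6'),(315.5,350),.029)
print('thin rel', R.from_euler('z',0).as_matrix()@(p-[.4837,.2613,.0317]), 'x tool', (p-[.4837,.2613,.0317])[:2]@[np.cos(1.336),np.sin(1.336)])
E
```

```text
t 22.85 pos [ 0.4968 -0.0133  0.1321] yaw 1.3422 tilt [ 0.0142 -0.0017 -0.9999]
tool shift total [-48.2  12.6  42.2] norm 65.3 per row [-4.82  1.26  4.22]
[ 0.39692329  0.59518542 -0.61261061] 0.16751759693601584 [ 0.28  0.48 -0.42  2.02  0.31  0.69 -0.57]
thin rel [ 0.00197559  0.00078277 -0.0027    ] x tool 0.0012209071806136426
```

>>> {"fn": "step_arm", "kwargs": {"translation": [[-12, 3, 2], [-15, 4, 5], [-14, 4, 6], [-7, 2, 6], [0, 0, 6], [0, 0, 6], [0, 0, 4], [0, 0, 2], [0, 0, 0], [0, 0, 0]], "roll": [0, 0, 0, 0, 0, 0, 0, 0, 0, 0], "fingers": [0.95, 0.95, 0.95, 0.95, 0.95, 0.95, 0.95, 0.95, 0.95, 0.95]}}

```text
time_s: 23.85
position: [0.4993, -0.0613, 0.0909]
ee_rot: [0.781, 0.625, 0.006, 0.003]
force: [0.0, 0.6, -0.3]
finger_gap: 0.165
```

```bash
python3 - <<'E'
from h import *
tool((.4983,-.0632,.082)); s=ctrl.state(); print(s['force'],s['finger_gap'])
snap('wrist','w15')
crop('w15',180,200,460,440,2.8,'c15')
E
```

```text
t 23.85 pos [ 0.4993 -0.0613  0.0909] yaw 1.3494 tilt [ 0.0131  0.0017 -0.9999]
tool shift total [-2.1 -0.6  8.9] norm 9.2 per row [-0.21 -0.06  0.89]
[ 0.03093712  0.61108974 -0.34116982] 0.1651694526146448
```

View pics/c15.png

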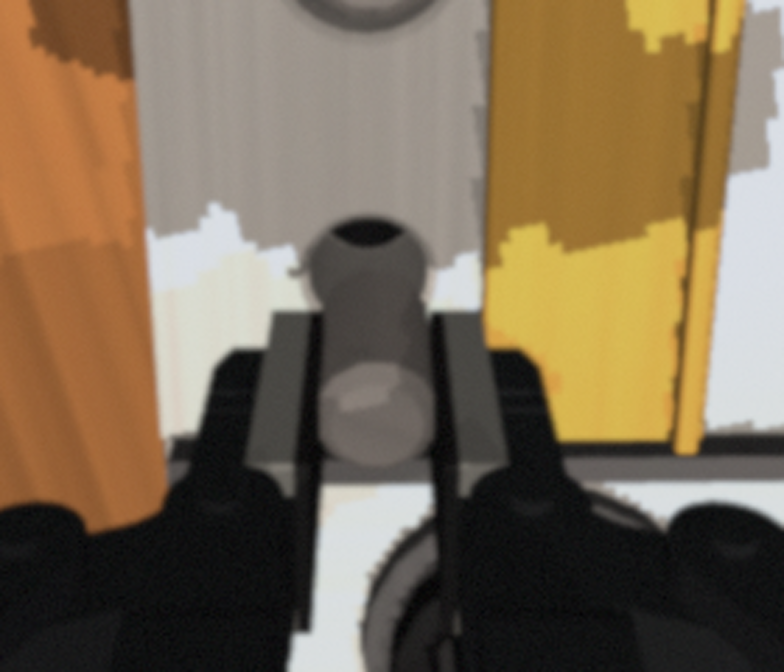

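>>> {"fn": "step_arm", "kwargs": {"translation": [[-2.2, -0.6, 0], [0, 0, 2], [0, 0, 4], [0, 0, 5], [0, 0, 5], [0, 0, 4], [0, 0, 3], [0, 0, 1], [0, 0, 0], [0, 0, 0]], "roll": [0, 0, 0, 0, 0, 0, 0, 0, 0, 0], "fingers": [0.95, 0.95, 0.95, 0.95, 0.95, 0.95, 0.95, 0.95, 0.95, 0.95]}}

```text
time_s: 24.9
position: [0.4987, -0.0635, 0.065]
ee_rot: [0.781, 0.625, 0.006, 0.004]
force: [0.9, 0.3, 0.2]
finger_gap: 0.169
```

```bash
python3 - <<'E'
from h import *
tool((.4983,-.0632,.065)); s=ctrl.state(); print(s['force'],s['finger_gap'])
snap('wrist','w16')
crop('w16',180,200,460,440,2.8,'c16')
E
```

```text
t 24.9 pos [ 0.4987 -0.0635  0.065 ] yaw 1.3494 tilt [ 0.0137  0.0016 -0.9999]
tool shift total [ 0.2 -0.5 -0. ] norm 0.5 per row [ 0.02 -0.05 -0.  ]
[0.94014865 0.34560418 0.19337541] 0.1691692726276297
```

View pics/c16.png

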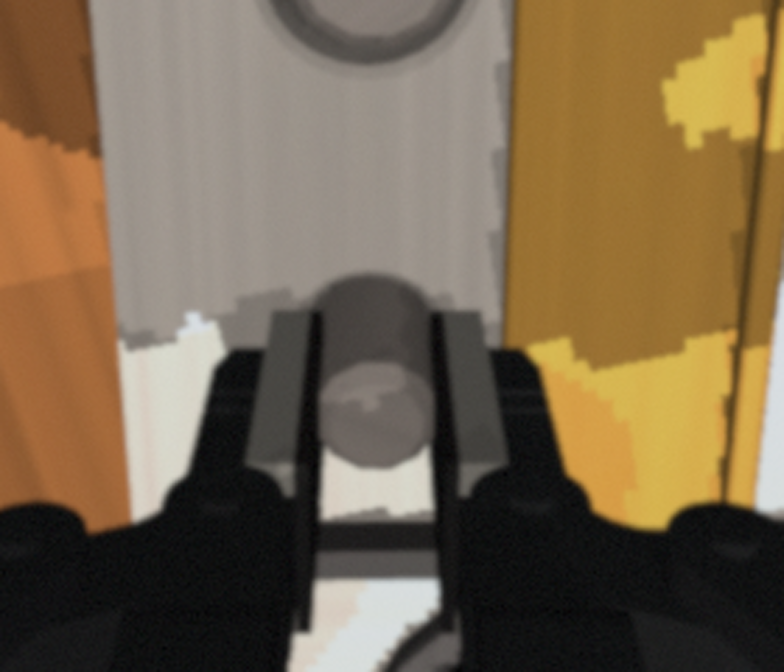

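>>> {"fn": "step_arm", "kwargs": {"translation": [[0, 0, 0], [0, 0, 0], [0, 0, 0], [0, 0, 0], [0, 0, 0], [0, 0, -5], [0, 0, -15], [0, 0, -25], [0, 0, -25], [0, 0, -10]], "roll": [0, 0, 0, 0, 0, 0, 0, 0, 0, 0], "fingers": [0.8, 0.7, 0.6, 0.6, 0.6, 0.6, 0.6, 0.6, 0.3, 0]}}

```text
time_s: 25.95
position: [0.4966, -0.0633, 0.1478]
ee_rot: [0.781, 0.625, 0.005, 0.003]
force: [0.0, -0.0, -0.4]
finger_gap: 0.729
```

```bash
python3 - <<'E'
from h import *
tool((.513,-.1405,.11)); s=ctrl.state(); print(s['force'],s['joint_positions'].round(2))
snap('wrist','w17'); z=load('w17')
crop('w17',230,120,460,480,1.6,'c17')
E
```

```text
t 25.95 pos [ 0.4966 -0.0633  0.1478] yaw 1.35 tilt [ 0.0112  0.002  -0.9999]
tool shift total [-71.9  32.5  37.8] norm 87.5 per row [-7.19  3.25  3.78]
[ 0.04119896 -0.03066346 -0.38105479] [ 0.39  0.46 -0.44  2.    0.29  0.73 -0.44]
```

View pics/w17.png

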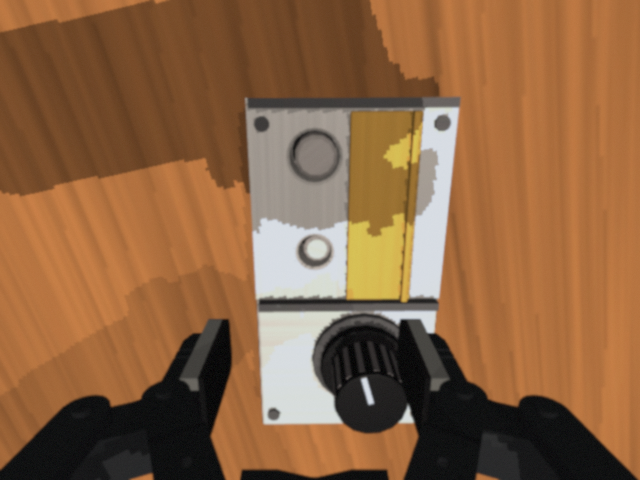

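```bash
python3 - <<'E'
from h import *
z=load('w17')
print([pt(z,u) for u in((315,156),(316,250),(330,200))])
E
```

```text
[array([ 0.51167992, -0.01116499,  0.03793485]), array([ 0.5003321 , -0.06494528,  0.03806944]), array([ 0.51467599, -0.03672162,  0.03986247])]
```

>>> {"fn": "step_arm", "kwargs": {"translation": [[-15, 7, 0], [-20, 9, 0], [-20, 9, 0], [-10, 5, 4], [-3, 1, 8], [0, 0, 8], [0, 0, 8], [0, 0, 5], [0, 0, 0], [0, 0, 0]], "roll": [0, 0, 0, 0, 0, 0, 0, 0, 0, 0], "fingers": [0, 0, 0, 0, 0, 0, 0, 0, 0, 0]}}

```text
time_s: 27.0
position: [0.5107, -0.1335, 0.1085]
ee_rot: [0.779, 0.627, 0.004, 0.0]
force: [-0.7, -0.0, 0.3]
finger_gap: 1.001
```

```bash
python3 - <<'E'
from h import *
tool((.513,-.1408,.0755))
E
```

```text
t 27.0 pos [ 0.5107 -0.1335  0.1085] yaw 1.3564 tilt [ 0.0071  0.0053 -1.    ]
tool shift total [-6.9  3.6 33. ] norm 33.9 per row [-0.69  0.36  3.3 ]
```

Both die tops read 38 mm, so both are fully down. I'll move down over the knob.

>>> {"fn": "step_arm", "kwargs": {"translation": [[-4, 2, 0], [-3, 1.6, 2], [0, 0, 5], [0, 0, 6], [0, 0, 6], [0, 0, 6], [0, 0, 4], [0, 0, 1], [0, 0, 0], [0, 0, 0]], "roll": [0, 0, 0, 0, 0, 0, 0, 0, 0, 0], "fingers": [0, 0, 0, 0, 0, 0, 0, 0, 0, 0]}}

```text
time_s: 28.0
position: [0.5136, -0.1413, 0.0763]
ee_rot: [0.779, 0.628, 0.005, 0.001]
force: [0.1, -0.0, 0.5]
finger_gap: 1.0
```

```bash
python3 - <<'E'
from h import *
tool((.513,-.1408,.0755))
E
```

```text
t 28.0 pos [ 0.5136 -0.1413  0.0763] yaw 1.357 tilt [ 0.008   0.0051 -1.    ]
tool shift total [ 0.3 -0.7  0.8] norm 1.1 per row [ 0.03 -0.07  0.08]
```

>>> {"fn": "step_arm", "kwargs": {"translation": [[0.3, -0.7, 0.5], [0, 0, 0], [0, 0, 0], [0, 0, 0], [0, 0, 0], [0, 0, 0], [0, 0, 0], [0, 0, 0], [0, 0, 0], [0, 0, 0]], "roll": [0, 0, 0, 0, 0, 0, 0, 0, -3, -5], "fingers": [0, 0.3, 0.45, 0.6, 0.7, 0.7, 0.7, 0.7, 0.7, 0.7], "force": 50}}

```text
time_s: 29.0
position: [0.5119, -0.1406, 0.0767]
ee_rot: [0.732, 0.681, 0.004, 0.0]
force: [-0.5, 1.5, 0.2]
finger_gap: 0.45
```

>>> {"fn": "step_arm", "kwargs": {"translation": [[0, 0, 0], [0, 0, 0], [0, 0, 0], [0, 0, 0], [0, 0, 0], [0, 0, 0], [0, 0, 0], [0, 0, 0], [0, 0, 0], [0, 0, 0]], "roll": [-5, -5, -5, -5, -5, -5, -5, -5, -4, 0], "fingers": [0.7, 0.7, 0.7, 0.7, 0.7, 0.7, 0.7, 0.7, 0.7, 0.7]}}

```text
time_s: 30.0
position: [0.5123, -0.1403, 0.0767]
ee_rot: [0.41, 0.912, 0.004, 0.001]
force: [-0.4, 0.1, 0.3]
finger_gap: 0.45
```

```bash
python3 - <<'E'
from h import *
tool((.513,-.1408,.0755));s=ctrl.state(); print(s['force'],s['wrist_torque'],s['finger_gap'],s['joint_positions'].round(2)); snap('wrist','w18')
E
```

```text
t 30.0 pos [ 0.5123 -0.1403  0.0767] yaw 2.2977 tilt [ 0.0059  0.006  -1.    ]
tool shift total [-0.8  0.2  1.2] norm 1.5 per row [-0.08  0.02  0.12]
[-0.38118602  0.14498595  0.25847887] [0.10870999 0.20497864 0.05423088] 0.4499389188117646 [ 0.65  0.68 -0.6   1.94  0.57  0.7   0.43]
```

View pics/w18.png

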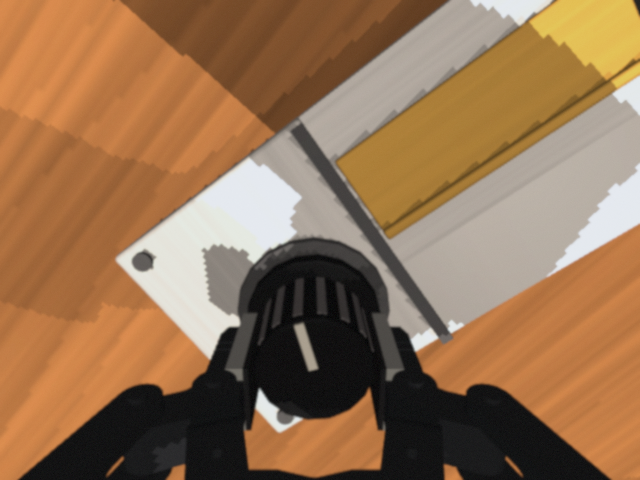

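>>> {"fn": "step_arm", "kwargs": {"translation": [[0, 0, 0], [0, 0, 0], [0, 0, 0], [0, 0, 0], [0, 0, 0], [0, 0, 0], [0, 0, 0], [0, 0, 0], [0, 0, 0], [0, 0, 0]], "roll": [-4, -4, -4, -4, -2, -1, -1, 0, 0, 0], "fingers": [0.7, 0.7, 0.7, 0.7, 0.7, 0.7, 0.7, 0.7, 0.7, 0.7]}}

```text
time_s: 31.05
position: [0.5124, -0.1402, 0.0767]
ee_rot: [0.247, 0.969, 0.004, 0.002]
force: [-0.1, -0.2, 0.9]
finger_gap: 0.447
```

```bash
python3 - <<'E'
from h import *
tool((.513,-.1408,.0755));s=ctrl.state(); print(s['force'],s['wrist_torque'],s['finger_gap'],s['joint_positions'].round(2)); snap('wrist','w19')
E
```

```text
t 31.05 pos [ 0.5124 -0.1402  0.0767] yaw 2.6426 tilt [ 0.0057  0.0058 -1.    ]
tool shift total [-0.8 -0.3  1.2] norm 1.5 per row [-0.08 -0.03  0.12]
[-0.05543609 -0.15943415  0.85700903] [0.04901715 0.1782123  0.08423499] 0.44654516170651226 [ 0.7   0.7  -0.68  1.93  0.64  0.73  0.72]
```

View pics/w19.png

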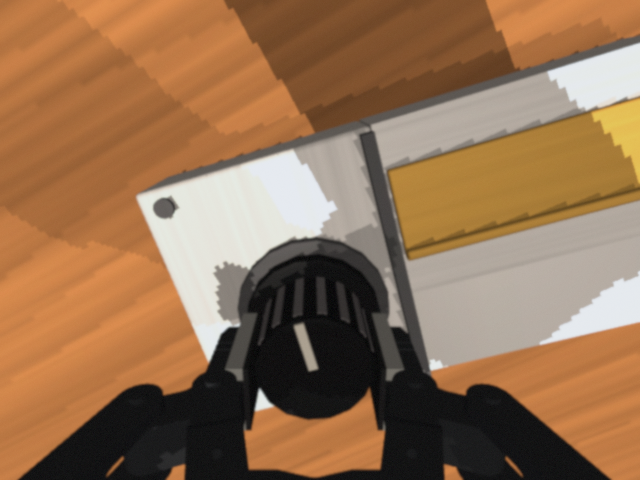

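```bash
python3 - <<'E'
from h import *
for n,a,b in(('w18',(314,370),(298,323)),('w19',(314,370),(298,323)),):
    z=load(n);p,q=onz(z,a,.086),onz(z,b,.086);d=(q-p)[:2];print(n,np.arctan2(-d[1],-d[0])+.218, p)
E
```

```text
w18 -0.343182633429423 [ 0.51266702 -0.14070102  0.086     ]
w19 0.001444591229476433 [ 0.51248901 -0.14083173  0.086     ]
```

Knob at about 0 rad. I'll let go, lift clear and look.

>>> {"fn": "step_arm", "kwargs": {"translation": [[0, 0, 0], [0, 0, 0], [0, 0, 0], [0, 0, 0], [0, 0, -5], [0, 0, -15], [0, 0, -25], [0, 0, -30], [0, 0, -30], [0, 0, -10]], "roll": [0, 0, 0, 0, 0, 0, 0, 0, 0, 0], "fingers": [0, 0, 0, 0, 0, 0, 0, 0, 0, 0]}}

```text
time_s: 32.1
position: [0.5113, -0.1403, 0.1988]
ee_rot: [0.247, 0.969, 0.004, 0.001]
force: [0.1, 0.2, -0.8]
finger_gap: 1.001
```

```bash
python3 - <<'E'
from h import *
s=ctrl.state(); print(s['position'],s['force'],s['finger_gap']); snap('wrist','w20'); snap('top','top2')
a=load('w20')['im'][:,:,::-1]; cv2.imwrite('pics/c20.png',cv2.resize(np.hstack([a,load('top2')['im'][:,:,::-1]]),(800,300)))
E
```

```text
[ 0.51133166 -0.14033647  0.19875891] [ 0.10287701  0.24850867 -0.811792  ] 1.0013648755443232
```

View pics/w20.png

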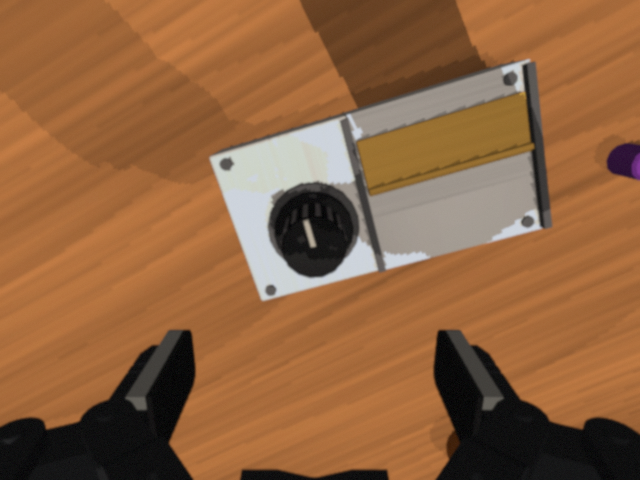

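View pics/top2.png

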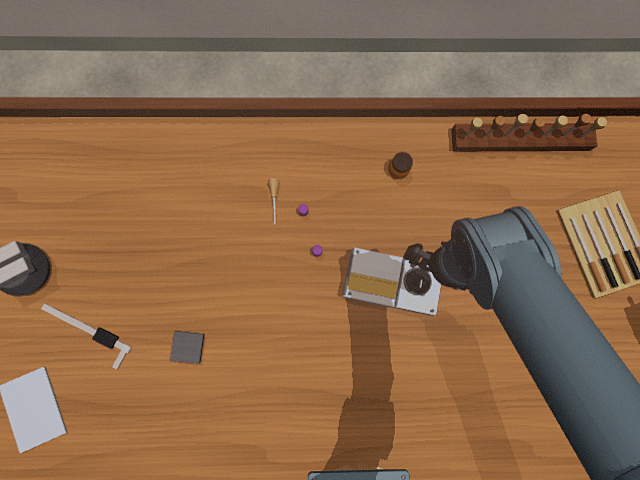

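```bash
python3 - <<'E'
from h import *
z=load('w20');p,q=onz(z,(314,246),.086),onz(z,(307,221),.086);d=(q-p)[:2];print(np.arctan2(-d[1],-d[0])+.218)
t=np.array([.5195,-.0734]);c,s=np.cos(-.218),np.sin(-.218);Rm=np.array([[c,-s],[s,c]])
print('front edge holder x',[(Rm.T@(onz(z,u,.045)[:2]-t)).round(4) for u in((357,141),(524,93))])
print(abs(ctrl.state()['dq']).max()); print(ctrl.close_job())
E
```

```text
-0.020864882423071218
front edge holder x [array([-0.0403, -0.0242]), array([-0.0394,  0.082 ])]
0.04651307292820323
the job is handed in; nothing more can be done
None
```

I finished the job and handed it in at about 32 s of the 72 s allowed. My last checks show both dies down in their bores and the cover closed, though no verdict is reported back.

- **Opening:** The knob gave way clockwise. I turned it about 1.3 rad until the cover was back, and measured about 36 mm of travel from the pictures.
- **Dies:** I put the thick die in the wide bore and the thin die in the narrow bore. Both tops then read 38 mm above the bench by depth, 2 mm below the block's top, so both are fully down.
- **Closing:** I turned the knob back counter-clockwise to about -0.02 rad by its white line. The cover's front edge is back at holder x of about -40 mm, the same as when it was closed at the start.
- **End state:** The fingers are open and about 0.1 m above the knob, touching nothing. In the final top view the graver, the jar and the bench block look unmoved.

No check failed. The wrist and top cameras disagreed by about 2 mm, which is within the stated calibration. The arm was still settling slightly (0.05 rad/s) when I handed in.

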